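# Stack the test stand and hold the pendulum gauge on its mark

### The arm

A 6-joint arm with a two-finger parallel gripper is mounted at the origin on the work surface. World frame = base frame: x ahead of the robot, y to its left, z up, the work surface at z = 0. Lengths are in mm, angles in degrees, forces in N, time in s.
With the tool pointing down it reaches from about 350 to 850 mm from the base axis. Payload 8.1 kg.
Tool frame: the origin (TCP) lies at the very end of the fingers, on their centre line; the grasp point (between the pads) lies 19 mm behind it; z points along the fingers, y is the direction in which the jaws open and shut (so a half turn about z gives the same grasp; the last joint's range is limited). The gripper opens to 85 mm and grips with 20 to 120 N. Pads are 22 mm wide; open, the fingers measure 114 mm over their backs; the gripper's body (76 mm by 85 mm) begins 54 mm behind the grasp point. The pads swing forward as they close: fully open they stand 13 mm farther back than shut.
Start: joints at [-72.33, 7.471, 85.268, -0, 87.261, -4.893], TCP at [230.24, -554.071, 231.292] pointing down, gripper open.
Joint ranges: [-169.43, 169.43], [-51.17, 129.36], [1.28, 143.12], [-76.62, 256.62], [0, 156.53], [-152.29, 152.29]. Speed limits (degrees/s): [136.94, 136.94, 159.86, 180, 180, 180].

### API

Orientations are given as [roll, pitch, yaw] about the fixed x, y, z axes, in that order (R = Rz(yaw) Ry(pitch) Rx(roll)).
In Python, from bench import r gives the robot as it stands.
- The arm moves only by the shell command python3 -m jog 'ROWS' [OPENING] [FORCE]. ROWS is JSON, a list of rows, each a list of 6 numbers: the shift along the tool's x, y, z normalised to -1 to 1, where 1 is 0.25 m, then the turn, a rotation vector about the tool's x, y, z normalised to -1 to 1, where 1 is pi rad. In form: [[x, y, z, ax, ay, az], ...]. A call has 1 to 10 rows; each row is the pose to reach, as a shift and turn from the pose commanded when the call began, along the tool's axes at that moment, turning the shorter way round; what a row does not reach only later rows make up. A row lasts 1/10 s, in which the tool goes at most 50 mm and 8.59 degrees, less where a joint would pass 70% of its speed; a pose out of reach is approached as far as the arm can. A call with a number of a shift or a turn outside -1 to 1 is refused whole. A call with a gripper value outside its range is refused whole. OPENING is the opening, from 0 (shut) to 1 (fully open), set as the call begins (- or left out, the last holds). The fingers move at their own pace and stop on an object; FORCE is the grip in N (left out, the last holds). Time passes only in rows, so rows that repeat a pose let the fingers close. It gives the time, the measured TCP pose, the force and the opening at its end, in the units of the state.
- r.sense(): the state, without advancing time (a new reading comes with each control period).
- r.snapshot(name): name is "scene" or "side" or "wrist"; returns a dict with "pixels" (384x512x3 uint8, red, green, blue), "intrinsics" (3x3 intrinsics, pixels), "extrinsics" (4x4, takes a point from camera to world coordinates). Camera axes: x right, y down, z forward; pixel columns grow to the right and rows downward; lengths in mm; the calibration is good to about 2 mm. A picture is of the moment at which its call begins. There is no depth.
- r.hand_in(): hands the job in, once; it reports no verdict.
The state is a dict: "time": time; "joint_pos": joint angles; "qd": joint speeds; "joint_efforts": joint torques, N m; "tool_pos": TCP position; "tcp_rot": TCP orientation; "ft_force": force on the tool from outside, world axes, zero at the start; "wrist_torque": the same for the moment, N m; "finger_gap": finger opening in mm.
Only numpy, scipy, OpenCV 4.12 (cv2) and the standard library are available. Lean on these libraries where they do the work, as an engineer would, in place of code of your own. Each camera call takes 0.05 s, during which the arm holds its last target.

### The job

Build the test stand: put the plain closed case squarely, edges flush, onto the case that is stuck to the desk, then put the case with the printed stud squarely on top of that. Then take the pendulum angle gauge by its black neck, set the middle of its foot on the high ridge of the stud, the ridge running front to back under the dial, and, with the dial upright and the foot resting lightly on the ridge, rock it sideways until the swinging pointer settles on the dark mark tab. Finish while still holding it there, foot on the ridge and pointer still on the tab; do not let go, and leave the spool, the white model and the pot alone.

Things in the scene. Friction and masses are not known exactly. Their poses are not given: they have to be found in the camera images.
- bottom_case: grey closed box 92 (x) x 60 (y) x 40 (z) mm with a black lid seam and small steel catches, stuck to the desk on a thin black rubber pad; foot of the column. Origin: centre of its underside, on the desk; z up. All three cases have the same box size.
- plain_case: loose grey closed box 92 (x) x 60 (y) x 40 (z) mm, flat lid, 0.2 to 0.42 kg. Origin: centre of its underside; z up.
- stud_case: loose grey closed box 92 (x) x 60 (y) x 40 (z) mm, 0.24 to 0.5 kg, with a white printed uneven stud fixed on its lid: a high rounded ridge (42 mm long along x, 18 mm wide, rounded top of radius 9 mm, highest line 64 mm above the case's underside and 5 mm to the -y side of its centre) and beside it a low lump (highest line 52 mm above the underside, 14 mm to the +y side). Origin: centre of the underside of the box; z up. It may be stacked either way round.
- crown (a point): middle of the highest line of the high ridge of the stud, 5 mm to -y of the centre of stud_case and 64 mm above its underside. Axes as stud_case; the ridge runs along x, so the gauge rocks on it with its own x axis along this x (either way round).
- gauge: pendulum angle gauge, 0.29 kg in all, standing on the desk: flat aluminium foot 36 (x) x 80 (y) x 8 (z) mm, white upright dial plate 100 mm wide (y) and 6 mm thick reaching up to 96 mm, and on top a black rectangular neck for gripping, 20 (x) x 24 (y) mm, from 96 to 146 mm above the foot's underside. Origin: centre of the foot's underside; z up along the neck; the dial face looks along +x. Pointer and tab swing just in front of the plate about a pivot 80 mm above the origin.
- grip (a point): point in the middle of the gauge's neck at a good gripping height, 128 mm above the underside of the foot. Axes as the gauge.
- pointer (a joint): angle of the freely swinging, lightly damped pendulum pointer relative to the dial, rad; 0 = pointing straight to the foot, positive = turned about the gauge's +x axis (right-handed), so that the tip moves to the gauge's +y side. The pointer hangs plumb, so turning the gauge about its own x axis by -a from upright makes it settle at +a; it takes about 1 s to settle. The pointer reads correctly only while the dial is about upright.
- mark (a joint): angle of the stiff dark steel mark tab relative to the dial, rad, same zero and direction as the pointer; preset between 0.12 and 0.36 and stays there.
- pointer_tip (a point): tip point of the pointer, 60 mm from the pivot.
- mark_tip (a point): middle of the dark mark tab (9 mm wide), 60 mm from the pivot; the tip is on the mark when it is over the tab.
- spool: bystander: black filament spool with yellow filament lying flat, 110 mm across, 48 mm high. Origin: centre of its underside.
- model: bystander: small white printed building model, about 95 x 50 x 42 mm. Origin: underside.
- pot: bystander: grey empty pencil pot, 70 mm across, 90 mm high. Origin: centre of its underside.
Not all that is in view belongs to the job. What is shaped like the stud_case but green or purple is not meant.

How it is judged:
By the outcome, as a careful person would: the job done as asked, in the order asked, and still so for the second after the job is handed in, while the arm keeps its last pose, push and grip.
It also fails if it takes over 72 s, if anything falls off the work surface, if the arm or the gripper's body presses on something with over 40 N, if the wrist force passes 120 N, or if a joint passes its speed limit or range.

## Working session

There is one attempt and no reset: what is moved stays moved. The work goes in short steps, Python scripts to look and compute and a shell command to move; the robot and the scene stay as the last step left them, time stands still between calls to the robot, and variables do not carry over. Pictures are saved under pics/ and viewed, and the job is handed in when it is done.

```bash
ls; mkdir -p pics; python3 - <<'E'
from bench import r
import cv2,numpy as np
for n in ["scene","side","wrist"]:
    s=r.snapshot(n); cv2.imwrite(f"pics/{n}0.png",s["pixels"][:,:,::-1]); np.savez(f"pics/{n}0.npz",**s)
    print(n,np.round(s["intrinsics"],1).tolist(),np.round(s["extrinsics"],3).tolist())
print(r.sense())
E
```

```text
pics
scene [[382.8, 0.0, 259.2], [0.0, 382.8, 193.9], [0.0, 0.0, 1.0]] [[-0.137, 0.799, -0.585, 1203.559], [0.991, 0.109, -0.083, 89.952], [-0.003, -0.591, -0.806, 1012.222], [0.0, 0.0, 0.0, 1.0]]
side [[387.1, 0.0, 255.2], [0.0, 387.1, 191.0], [0.0, 0.0, 1.0]] [[-0.903, -0.234, 0.361, 133.39], [-0.43, 0.469, -0.772, 747.604], [0.011, -0.852, -0.524, 623.341], [0.0, 0.0, 0.0, 1.0]]
wrist [[275.2, 0.0, 255.5], [0.0, 275.2, 193.0], [0.0, 0.0, 1.0]] [[0.383, -0.88, -0.28, 301.9], [-0.924, -0.365, -0.114, -524.024], [-0.002, 0.303, -0.953, 372.554], [0.0, 0.0, 0.0, 1.0]]
{'time': 0.15, 'joint_pos': array([-7.23293008e+01,  7.50708869e+00,  8.53154648e+01, -1.21799619e-03,
        8.72637455e+01, -4.89111885e+00]), 'qd': array([ 0.0339629 , -0.13598048, -0.25868042, -0.04143424,  0.09813493,
       -0.0642565 ]), 'joint_efforts': array([ 5.80371598e-04, -5.70063078e+01, -5.01158202e+01, -3.20228100e-04,
        9.65117477e-03,  4.37596020e-05]), 'tool_pos': array([ 230.10550001, -553.64337666,  230.46044303]), 'tcp_rot': array([-1.79913911e+02, -6.14597844e-03,  2.25618725e+01]), 'ft_force': array([-0.25594768, -0.02582129, -0.4254718 ]), 'wrist_torque': array([0.01369964, 0.02753126, 0.06441174]), 'finger_gap': 85.50420520529694}
```

View pics/scene0.png

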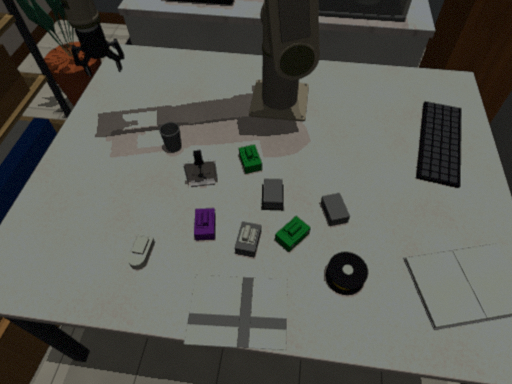

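View pics/side0.png

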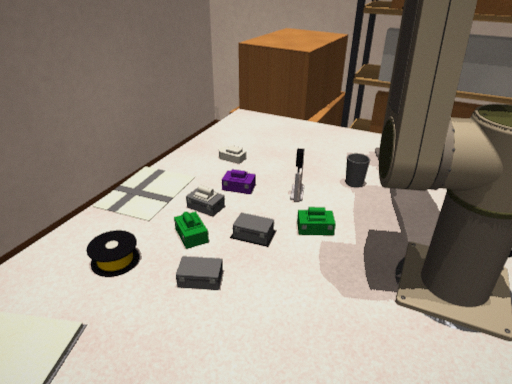

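View pics/wrist0.png

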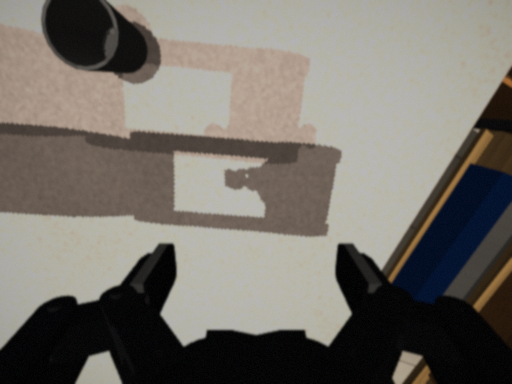

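```bash
python3 - <<'E'
import cv2
a=cv2.imread("pics/scene0.png")[130:290,170:380]; b=cv2.imread("pics/side0.png")[140:300,160:350]
cv2.imwrite("pics/c1.png",cv2.resize(cv2.convertScaleAbs(a,alpha=1.6),None,fx=3.8,fy=3.7,interpolation=2))
cv2.imwrite("pics/c2.png",cv2.resize(cv2.convertScaleAbs(b,alpha=1.6),None,fx=4,fy=3.7,interpolation=2))
E
```

```text
(no output)
```

View pics/c1.png

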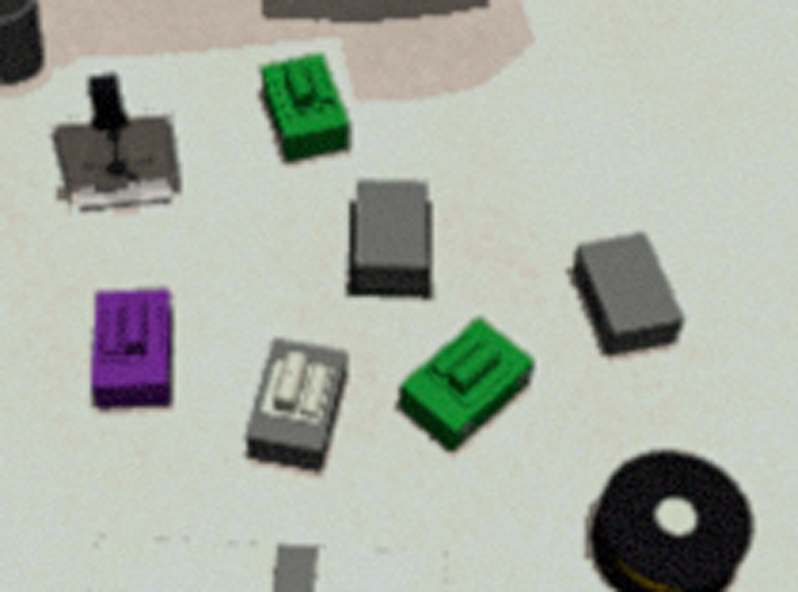

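View pics/c2.png

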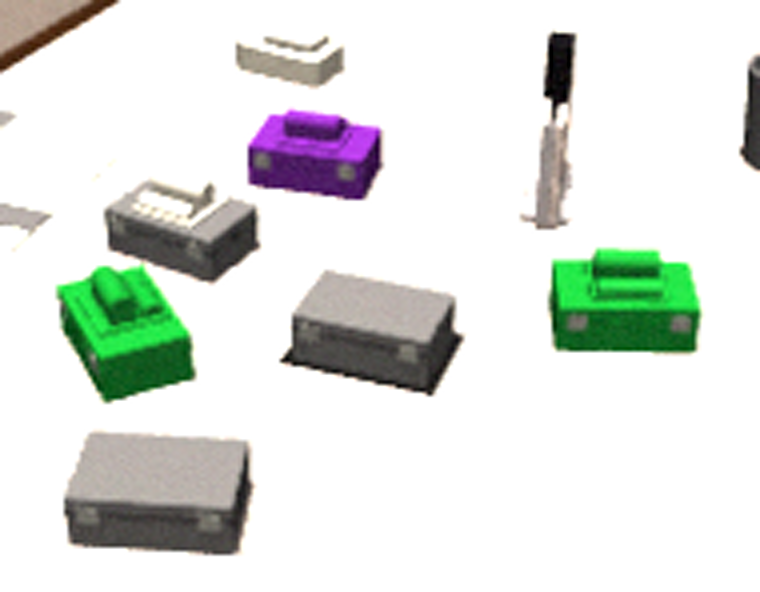

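```bash
cat > h.py <<'E'
import cv2,numpy as np
from bench import r
from scipy.spatial.transform import Rotation as R
def ray(s,uv,z):
    uv=np.atleast_2d(uv).astype(float);K=s["intrinsics"];E=s["extrinsics"]
    d=np.c_[(uv[:,0]-K[0,2])/K[0,0],(uv[:,1]-K[1,2])/K[1,1],np.ones(len(uv))]@E[:3,:3].T
    o=E[:3,3];t=(z-o[2])/d[:,2];return o+d*t[:,None]
def proj(s,p):
    p=np.atleast_2d(p);E=s["extrinsics"];c=(p-E[:3,3])@E[:3,:3];K=s["intrinsics"]
    return np.c_[K[0,0]*c[:,0]/c[:,2]+K[0,2],K[1,1]*c[:,1]/c[:,2]+K[1,2]]
def snap(n,f):
    s=r.snapshot(n);cv2.imwrite(f"pics/{f}.png",s["pixels"][:,:,::-1]);np.savez(f"pics/{f}.npz",**s);return s
def load(f): return dict(np.load(f"pics/{f}.npz"))
def face(s,seed,lo,hi,z,smax=40):
    "grey region around seed with brightness lo..hi: rectangle on plane z"
    im=cv2.GaussianBlur(s["pixels"],(3,3),0).astype(int)
    m=((im.mean(2)>lo)&(im.mean(2)<hi)&(np.ptp(im,axis=2)<smax)).astype(np.uint8)
    n,l=cv2.connectedComponents(m,connectivity=4);m=(l==l[seed[1],seed[0]]).astype(np.uint8)
    c=max(cv2.findContours(m,cv2.RETR_EXTERNAL,cv2.CHAIN_APPROX_NONE)[0],key=cv2.contourArea)[:,0]
    p=ray(s,c,z)[:,:2].astype(np.float32)
    return rect(p),len(c)
def rect(p):
    (cx,cy),(w,h),a=cv2.minAreaRect(np.asarray(p,np.float32))
    if w<h: w,h,a=h,w,a+90
    a=(a+90)%180-90
    return np.round([cx,cy,w,h,a],1)
def tool(target,rpy):
    "rows numbers for going from current pose to target"
    s=r.sense();A=R.from_euler('xyz',s["tcp_rot"],degrees=True);B=R.from_euler('xyz',rpy,degrees=True)
    return np.round(np.r_[A.inv().apply(np.array(target)-s["tool_pos"])/250,(A.inv()*B).as_rotvec()/np.pi],4)
E
python3 - <<'E'
from h import *
a=load("scene0");b=load("side0")
for n,pa,pb in [("bottom",(273,189),(256,223)),("plain",(335,204),(201,266))]:
    for s,p in((a,pa),(b,pb)):
        im=s["pixels"].mean(2)
        print(n,"px",im[p[1]-2:p[1]+3,p[0]].round(), "col",im[p[1]-14:p[1]+24:2,p[0]].round())
E
```

```text
bottom px [66. 67. 67. 67. 67.] col [125. 126.  77.  66.  66.  66.  66.  67.  67.  69.  66.  69.  68.  52.
  17.  21.  18.  24. 116.]
bottom px [112. 114. 114. 109. 114.] col [221. 221. 220. 188. 113. 113. 112. 114. 114. 113. 108.  50.  39.  46.
  42.  42.  49.  18. 215.]
plain px [67. 66. 69. 66. 68.] col [125. 126.  75.  67.  69.  67.  67.  69.  68.  66.  68.  67.  68.  67.
  66.  21.  21.  30. 104.]
plain px [110. 113. 111. 112. 114.] col [221. 222. 196. 112. 114. 111. 110. 111. 114. 111. 114. 115.  82.  48.
  37.  49.  51.  43.  64.]
```

```bash
python3 - <<'E'
from h import *
a=load("scene0");b=load("side0")
for n,pa,pb in [("bottom",(273,189),(256,223)),("plain",(335,204),(201,266))]:
    print(n,face(a,pa,45,95,40),face(b,pb,80,160,40))
# stud case: front/top corners by eye
for s,n in((a,(244,247)),(b,(200,205))):
    print(s["pixels"][n[1],n[0]])
    print(face(s,n,*((45,95) if s is a else (80,160)),40))
# gauge: neck, dial, foot
print(ray(a,[[187,184],[215,182]],8), ray(a,[[185,164],[216,162]],96), ray(a,[[198,152]],146))
print("spool",ray(a,[346,268],48),"pot",ray(a,[171,130],90),"green",ray(a,[[250,155],[293,229]],45),"purple",ray(a,[204,218],45),"model",ray(a,[141,250],20))
E
```

```text
bottom (array([492.8,  30.2, 120.9,  70.5,   7.7]), 100) (array([466.6,  25.3, 110.6,  62.4,   9.2]), 111)
plain (array([524.4, 223.7, 113.2,  75.8,  21.2]), 94) (array([499.1, 240.9, 101.1,  96.6,  21.2]), 141)
[69 71 69]
(array([663. , -20.4, 111.6,  65.5,  -4.3]), 100)
[40 41 37]
(array([  823.8, -2941.1,  7071.5,  1674. ,   -85.7]), 3642)
[[ 466.51192934 -256.63978143    8.        ]
 [ 445.72738409 -166.25684495    8.        ]] [[ 454.24618347 -252.22895463   96.        ]
 [ 432.93912739 -157.09072186   96.        ]] [[ 442.80539338 -206.2735928   146.        ]]
spool [[720.41086802 259.94672509  48.        ]] pot [[ 307.15564506 -339.95810408   90.        ]] green [[343.8309991  -63.07058574  45.        ]
 [614.59294004 105.94338164  45.        ]] purple [[ 612.42940038 -161.48782816   45.        ]] model [[ 729.77186883 -325.02774173   20.        ]]
```

Candidates: grey boxes at scene (273,194) and (335,208), studded boxes at (248,238) grey/white, green (250,158), (293,232), purple (204,223). The box at (273,194) stands on a black pad, as the side view (253,229) shows, so it is bottom_case. (335,208) has no pad and a flat lid, so it is plain_case. (248,238), grey with a white stud, is stud_case. I'll move over these with the wrist camera.

```bash
python3 -m jog '[[0.91,-0.886,0,0,0,0],[0.91,-0.886,0,0,0,0],[0.91,-0.886,0,0,0,0],[0.91,-0.886,0,0,0,0],[0.91,-0.886,0,0,0,0],[0.91,-0.886,0,0,0,0],[0.91,-0.886,0,0,0,0]]' 1 && python3 -m jog '[[0.91,-0.886,0,0,0,0],[0.91,-0.886,0,0,0,0],[0.91,-0.886,0,0,0,0],[0.91,-0.886,0,0,0,0],[0.91,-0.886,0,0,0,0],[0.91,-0.886,0,0,0,0],[0.91,-0.886,0,0,0,0],[0.91,-0.886,0,0,0,0],[0.91,-0.886,0,0,0,0]]'
python3 - <<'E'
from h import *
s=snap("wrist","w1");print(r.sense()["tool_pos"],r.sense()["tcp_rot"])
E
```

```text
time: 0.85
tool_pos: [356.4, -258.6, 231.1]
tcp_rot: [-180.0, -0.1, 22.7]
ft_force: [-0.0, -0.7, 0.1]
finger_gap: 85.2
time: 1.75
tool_pos: [480.1, 29.6, 230.9]
tcp_rot: [-180.0, 0.1, 22.6]
ft_force: [0.3, -0.9, -0.4]
finger_gap: 85.5
[480.0600134   29.03800666 231.00066963] [1.79995643e+02 4.64886677e-02 2.25619292e+01]
```

View pics/w1.png

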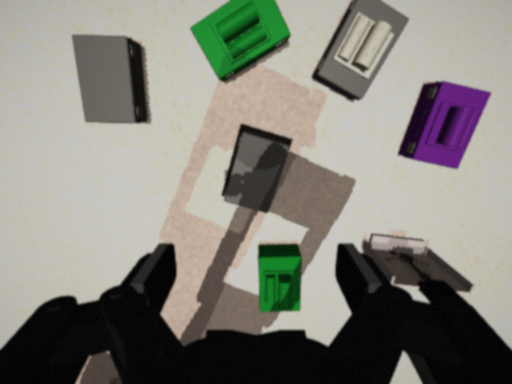

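The wrist view shows everything: bottom case at (257,167) with the gripper's shadow on it, plain at (107,78), stud case at (363,48) and gauge at (415,260). I'll enlarge it to read the corners.

```bash
python3 - <<'E'
import cv2,numpy as np
a=cv2.imread("pics/w1.png")
o=[]
for x,y in((60,20),(200,110),(300,0)):
    c=cv2.convertScaleAbs(a[y:y+120,x:x+120],alpha=1.8);c=cv2.resize(c,(480,480),interpolation=cv2.INTER_CUBIC)
    for k in range(0,120,20):
        cv2.putText(c,str(x+k),(k*4,8),0,.3,(0,0,255));cv2.putText(c,str(y+k),(0,k*4+8),0,.3,(0,0,255))
        cv2.line(c,(k*4,0),(k*4,3),(0,0,255));cv2.line(c,(0,k*4),(3,k*4),(0,0,255))
    o.append(c)
cv2.imwrite("pics/c3.png",np.hstack(o[:1]));cv2.imwrite("pics/c4.png",o[1]);cv2.imwrite("pics/c5.png",o[2])
E
```

```text
(no output)
```

View pics/c3.png

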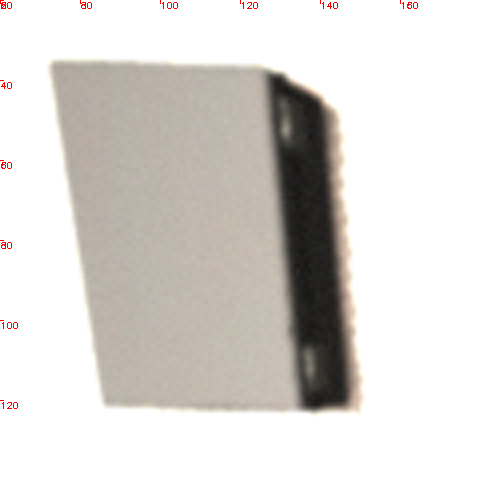

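View pics/c4.png

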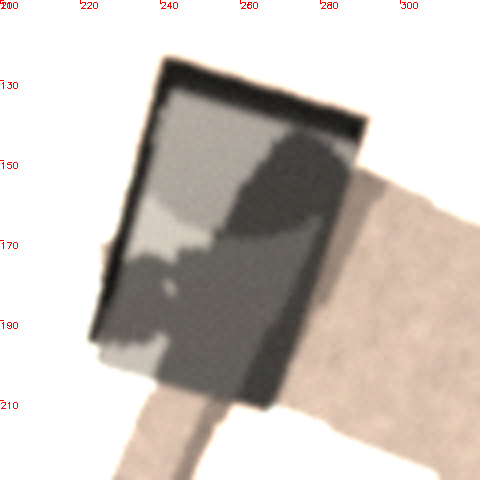

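View pics/c5.png

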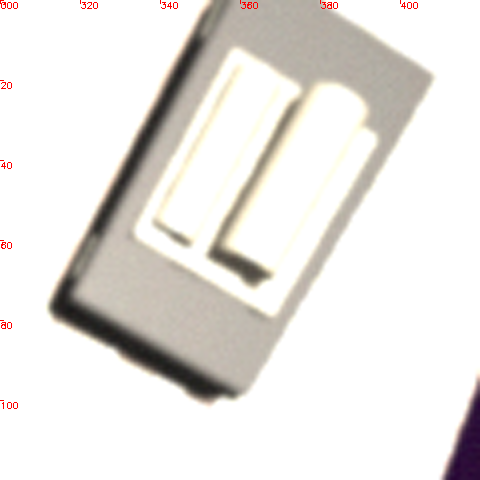

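```bash
python3 - <<'E'
from h import *
s=load("w1")
Q=dict(plain=[(73,35.5),(126.5,37),(135,122),(86.5,121)],bottom=[(242.5,132.5),(288.7,145.3),(267,212),(224.5,199.5)],stud=[(408.3,18.7),(360.7,98.3),(318,75)])
for n,q in Q.items():
    p=ray(s,q,40)[:,:2]; d=np.diff(np.r_[p,p[:1]],axis=0)
    print(n,p.mean(0).round(1),np.hypot(*d.T).round(1),np.degrees(np.arctan2(d[:,1],d[:,0])).round(1))
p=ray(s,Q['stud'],40)[:,:2];print(((p[0]+p[2])/2).round(1))
print("foot",ray(s,[[364,240],[428,252],[424,240],[369,233]],8).round(1))
E
```

```text
plain [511.5 225.3] [57.3 88.7 56.7 89. ] [ -68.9 -159.1  111.4   21.2]
bottom [477.2  28.5] [57.4 89.7 57.2 87.5] [ -82.7 -173.6   95.1    6.5]
stud [636.  -32.5] [ 89.5  56.2 106.8] [175.3  86.6 -36.5]
[651.4 -24.4]
foot [[ 438.7 -160.5    8. ]
 [ 458.  -258.7    8. ]
 [ 472.6 -242.1    8. ]
 [ 451.5 -161.7    8. ]]
```

```bash
python3 -c "
from h import *
print(tool([511.5,225.3,231],[180,0,21.1]))"
```

```text
[ 4.173e-01 -6.767e-01 -4.000e-04  0.000e+00  3.000e-04  8.100e-03]
```

```bash
python3 -m jog '[[0.417,-0.677,0,0,0,0.008],[0.417,-0.677,0,0,0,0.008],[0.417,-0.677,0,0,0,0.008],[0.417,-0.677,0,0,0,0.008],[0.417,-0.677,0,0,0,0.008],[0.417,-0.677,0,0,0,0.008]]'
python3 - <<'E'
from h import *
s=snap("wrist","w2");print(r.sense()["tool_pos"],r.sense()["tcp_rot"])
a=cv2.convertScaleAbs(s["pixels"][90:260,180:340,::-1].copy(),alpha=1.8)
c=cv2.resize(a,None,fx=3.5,fy=3.5,interpolation=2)
for k in range(0,170,20):
    cv2.putText(c,str(180+k),(int(k*3.5),10),0,.35,(0,0,255));cv2.putText(c,str(90+k),(0,int(k*3.5)+4),0,.35,(0,0,255))
cv2.imwrite("pics/c6.png",c)
E
```

```text
time: 2.4
tool_pos: [511.7, 225.4, 230.9]
tcp_rot: [180.0, 0.1, 21.2]
ft_force: [0.6, -0.3, 0.7]
finger_gap: 85.3
[511.81997833 224.54790707 231.07308677] [1.79965386e+02 4.44108020e-02 2.10754605e+01]
```

View pics/c6.png

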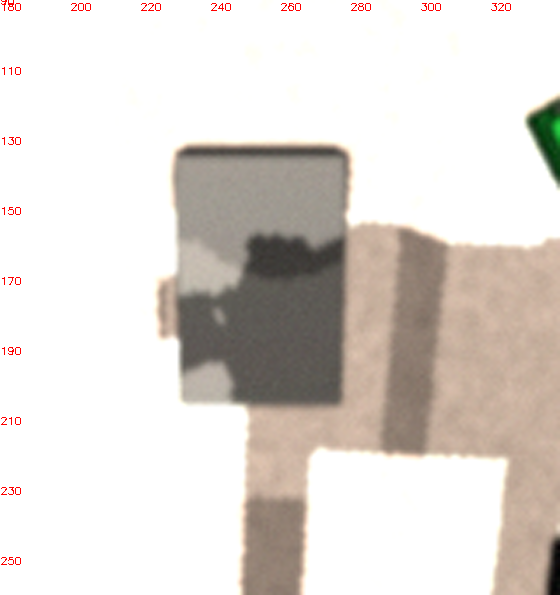

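```bash
python3 - <<'E'
from h import *
s=load("w2")
p=ray(s,[(231.1,134.6),(278.9,134.3),(277.7,204.9),(232,204.9)],40)[:,:2]; d=np.diff(np.r_[p,p[:1]],axis=0)
print(p.mean(0).round(1),np.hypot(*d.T).round(1),np.degrees(np.arctan2(d[:,1],d[:,0])).round(1))
t=r.sense();o=R.from_euler('z',-t["tcp_rot"][2],degrees=True).apply(np.r_[p.mean(0)-t["tool_pos"][:2],0]);print(o)
print(tool([*p.mean(0),14],[180,0,21.1]))
E
```

```text
[511.7 226.1] [56.9 89.4 58.9 89. ] [ -68.6 -158.4  111.1   20.3]
[0.39608267 1.48046463 0.        ]
[ 2.300e-03 -6.400e-03  8.683e-01  2.000e-04  2.000e-04 -1.000e-04]
```

```bash
python3 -m jog '[[0.002,-0.004,0.9,0,0,0],[0.002,-0.004,0.9,0,0,0],[0.002,-0.004,0.9,0,0,0],[0.002,-0.004,0.9,0,0,0],[0.002,-0.004,0.9,0,0,0],[0.002,-0.004,0.9,0,0,0]]' && python3 -m jog '[[0,0,0,0,0,0],[0,0,0,0,0,0],[0,0,0,0,0,0],[0,0,0,0,0,0],[0,0,0,0,0,0],[0,0,0,0,0,0],[0,0,0,0,0,0]]' 0.5 50
```

```text
time: 3.05
tool_pos: [508.1, 223.4, 1.7]
tcp_rot: [-180.0, 0.5, 21.0]
ft_force: [-0.3, 0.0, 0.1]
finger_gap: 85.2
time: 3.75
tool_pos: [514.4, 227.3, 9.5]
tcp_rot: [179.9, -0.3, 21.1]
ft_force: [-1.1, -3.0, 7.9]
finger_gap: 59.3
```

```bash
python3 -m jog '[[0,0,0,0,0,0],[0,0,0,0,0,0]]' 0.4 80
python3 -c "
from h import *
t=r.sense();print(t['tool_pos'],t['tcp_rot'],t['ft_force'])"
```

```text
time: 3.95
tool_pos: [514.5, 227.4, 9.7]
tcp_rot: [179.9, -0.3, 21.1]
ft_force: [-1.1, -3.0, 8.7]
finger_gap: 58.8
[514.52908138 227.37807637   9.65313014] [179.94947386  -0.30186296  21.12173806] [-1.06916311 -2.9916175   8.72246365]
```

```bash
python3 -m jog '[[0,0,-0.1,0,0,0],[0,0,-0.3,0,0,0],[0,0,-0.5,0,0,0],[0,0,-0.5,0,0,0],[0,0,-0.5,0,0,0],[0,0,-0.5,0,0,0]]'
python3 - <<'E'
from h import *
s=snap("wrist","w3");t=r.sense();print(t['tool_pos'],t['tcp_rot'],t['ft_force'],t['finger_gap'])
E
```

```text
time: 4.55
tool_pos: [510.9, 226.7, 130.1]
tcp_rot: [-180.0, 0.1, 21.1]
ft_force: [-0.8, -1.0, -4.4]
finger_gap: 58.7
[510.40561686 226.49793172 129.36736864] [-179.99291565    0.19795988   21.12533455] [ 0.42169603  0.07440633 -4.2528857 ] 58.944053976784836
```

View pics/w3.png

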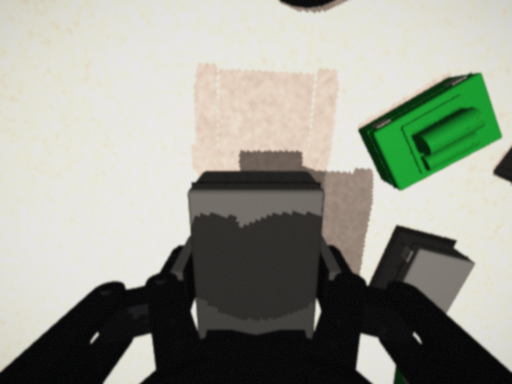

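```bash
python3 - <<'E'
from h import *
s=load("w3");t=r.sense()
im=cv2.convertScaleAbs(s["pixels"][160:220,180:335,::-1].copy(),alpha=2.5)
cv2.imwrite("pics/c7.png",cv2.resize(im,None,fx=5,fy=5,interpolation=2))
g=s["pixels"].mean(2)
for c in (210,230,280,300): print(g[168:200,c].round().astype(int))
print(g[200,180:200].astype(int),g[200,315:330].astype(int))
Rz=R.from_euler('z',-t["tcp_rot"][2],degrees=True)
for z in (158,160,162):
    for q in [(191,189.5),(322,189.5)]:
        print(z,Rz.apply(ray(s,q,z)[0]-t["tool_pos"]).round(1))
E
```

```text
[214 205 166 104  52  36  34  32  34  34  34  38  33  28  24  29  31  32
  35  37  41  55  70  85  95 103 109 110 111 111 109 109]
[211 199 162  99  49  35  35  35  34  32  35  34  34  29  25  27  35  34
  34  36  40  54  73  83  95 102 107 108 112 110 110 110]
[ 97  91  80  57  41  34  34  34  30  34  32  31  30  27  24  30  32  36
  36  35  39  51  68  83  92  99 106 109 110 108 111 111]
[ 92  88  77  57  40  35  34  35  35  36  35  34  31  29  26  29  31  35
  34  37  40  51  65  83  91 100 105 108 109 108 108 108]
[231 232 232 231 231 231 228 203 147 103 102 108 110 110 110 112 109 111
 110 110] [107 108 108 108 108 105  99  90  90 108 130 139 141 141 141]
158 [43.5 28.  28.6]
158 [ 43.5 -28.9  28.6]
160 [44.2 27.5 30.6]
160 [ 44.1 -28.3  30.6]
162 [44.8 27.  32.6]
162 [ 44.7 -27.8  32.6]
```

View pics/c7.png

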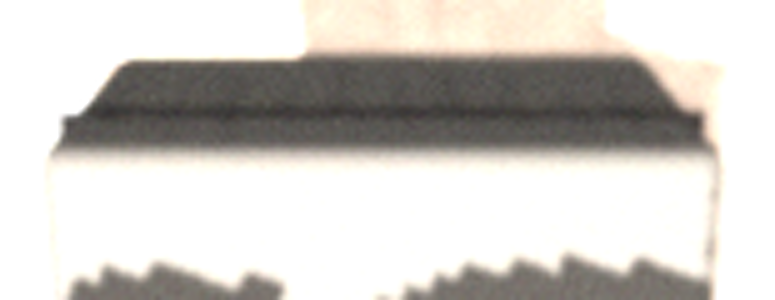

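```bash
python3 -c "
from h import *
print(tool([372,17,155],[180,0,6.5]))"
```

```text
[-8.188e-01  5.821e-01 -9.980e-02  1.000e-04  1.100e-03  8.130e-02]
```

```bash
python3 -m jog '[[-0.819,0.582,-0.1,0,0,0.081],[-0.819,0.582,-0.1,0,0,0.081],[-0.819,0.582,-0.1,0,0,0.081],[-0.819,0.582,-0.1,0,0,0.081],[-0.819,0.582,-0.1,0,0,0.081],[-0.819,0.582,-0.1,0,0,0.081],[-0.819,0.582,-0.1,0,0,0.081],[-0.819,0.582,-0.1,0,0,0.081]]'
python3 - <<'E'
from h import *
s=snap("wrist","w4");t=r.sense();print(t['tool_pos'],t['tcp_rot'],t['ft_force'],t['finger_gap'])
a=cv2.convertScaleAbs(s["pixels"][0:160,180:340,::-1].copy(),alpha=1.8)
c=cv2.resize(a,None,fx=3.5,fy=3.5,interpolation=2)
for k in range(0,160,20):
    cv2.putText(c,str(180+k),(int(k*3.5),10),0,.35,(0,0,255));cv2.putText(c,str(k),(0,int(k*3.5)+4),0,.35,(0,0,255))
cv2.imwrite("pics/c8.png",c)
E
```

```text
time: 5.4
tool_pos: [373.1, 18.0, 155.4]
tcp_rot: [-180.0, 0.1, 6.5]
ft_force: [0.3, 0.3, -4.1]
finger_gap: 58.7
[373.19593892  18.28743611 155.48459266] [-1.79956443e+02  8.68605668e-02  6.59588811e+00] [ 0.45326743 -0.81551286 -3.43653999] 58.53844087511925
```

View pics/c8.png

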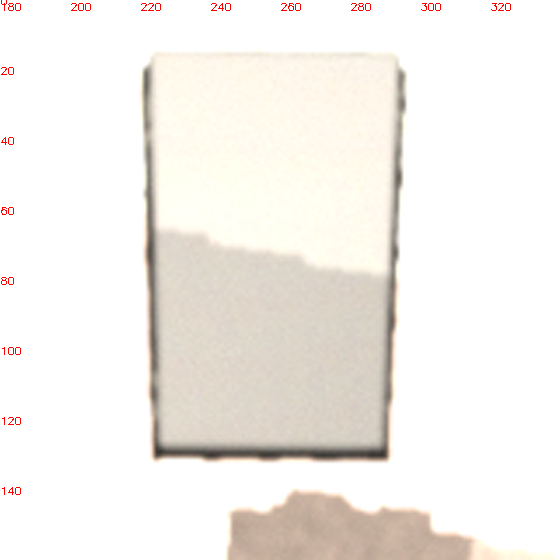

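```bash
python3 - <<'E'
from h import *
s=load("w4")
p=ray(s,[(223.7,15.7),(294,15.7),(290.6,127.4),(224.9,127.4)],40)[:,:2]; d=np.diff(np.r_[p,p[:1]],axis=0)
print(p.mean(0).round(1),np.hypot(*d.T).round(1),np.degrees(np.arctan2(d[:,1],d[:,0])).round(1))
t=r.sense();Rz=R.from_euler('z',-6.5,degrees=True)
print(Rz.apply(np.r_[p.mean(0)-t["tool_pos"][:2],0]))
E
```

```text
[475.6  27.4] [57.3 88.8 60.  88.8] [ -83.5 -173.1   96.5    5.2]
[102.76237826  -2.56299663   0.        ]
```

```bash
python3 -c "
from h import *
print(tool([477,28,70],[180,0,6.4]))"
```

```text
[ 4.174e-01  9.400e-03  3.413e-01 -2.000e-04  5.000e-04  1.100e-03]
```

```bash
python3 -m jog '[[0.417,0.009,0.1,0,0,0.001],[0.417,0.009,0.2,0,0,0.001],[0.417,0.009,0.341,0,0,0.001],[0.417,0.009,0.341,0,0,0.001],[0.417,0.009,0.341,0,0,0.001],[0.417,0.009,0.341,0,0,0.001],[0.417,0.009,0.341,0,0,0.001]]'
python3 - <<'E'
from h import *
for n in ("side","scene","wrist"):
    s=snap(n,n+"5");
    if n=="side": cv2.imwrite("pics/c9.png",cv2.resize(s["pixels"][150:270,190:330,::-1],None,fx=5,fy=5,interpolation=2))
print(tool([477,28,70],[180,0,6.4]))
E
```

```text
time: 6.15
tool_pos: [478.7, 27.4, 73.6]
tcp_rot: [180.0, -0.2, 6.4]
ft_force: [-0.5, -0.3, -3.7]
finger_gap: 59.1
[-0.0046 -0.0041  0.0121  0.0002 -0.0012 -0.0002]
```

View pics/c9.png

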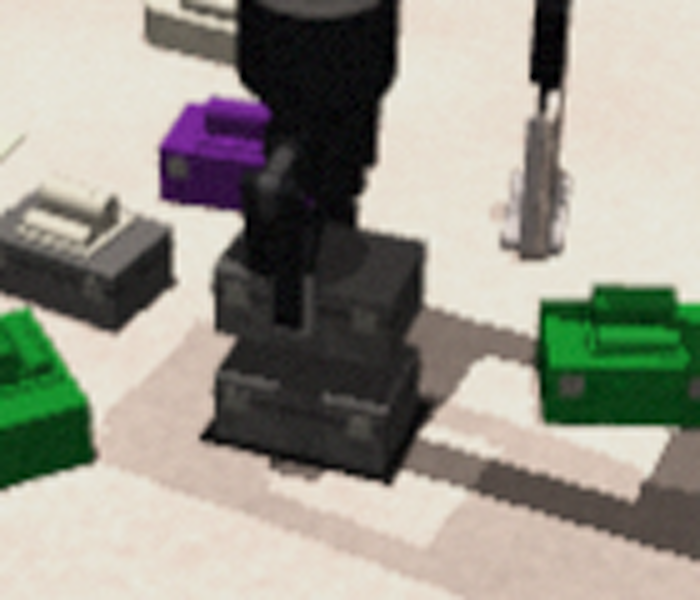

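```bash
python3 -m jog '[[0,0,0.02,0,0,0],[0,0,0.04,0,0,0],[0,0,0.055,0,0,0],[0,0,0.06,0,0,0],[0,0,0.06,0,0,0],[0,0,0.06,0,0,0]]' && python3 -m jog '[[0,0,0.006,0,0,0],[0,0,0.012,0,0,0],[0,0,0.012,0,0,0],[0,0,0.012,0,0,0]]'
```

```text
time: 6.9
tool_pos: [477.1, 27.1, 56.0]
tcp_rot: [-180.0, 0.0, 6.4]
ft_force: [-0.2, -0.2, -3.8]
finger_gap: 58.7
time: 7.3
tool_pos: [477.1, 27.1, 53.0]
tcp_rot: [180.0, 0.0, 6.4]
ft_force: [-0.1, -0.8, -3.4]
finger_gap: 58.4
```

```bash
python3 -m jog '[[0,-0.003,0.006,0,0,0],[0,-0.003,0.012,0,0,0],[0,-0.003,0.012,0,0,0],[0,-0.003,0.012,0,0,0]]' && python3 -m jog '[[0,0,0.004,0,0,0],[0,0,0.008,0,0,0],[0,0,0.008,0,0,0],[0,0,0.008,0,0,0]]'
python3 - <<'E'
from h import *
s=snap("side","side6");cv2.imwrite("pics/c10.png",cv2.resize(s["pixels"][170:260,210:300,::-1],None,fx=6,fy=6,interpolation=2))
E
```

```text
time: 7.7
tool_pos: [477.0, 27.9, 50.0]
tcp_rot: [-180.0, 0.0, 6.4]
ft_force: [-0.4, 0.7, -3.7]
finger_gap: 58.9
time: 8.1
tool_pos: [477.6, 27.9, 49.6]
tcp_rot: [180.0, -0.0, 6.4]
ft_force: [-6.9, -1.0, 11.9]
finger_gap: 58.8
```

View pics/c10.png

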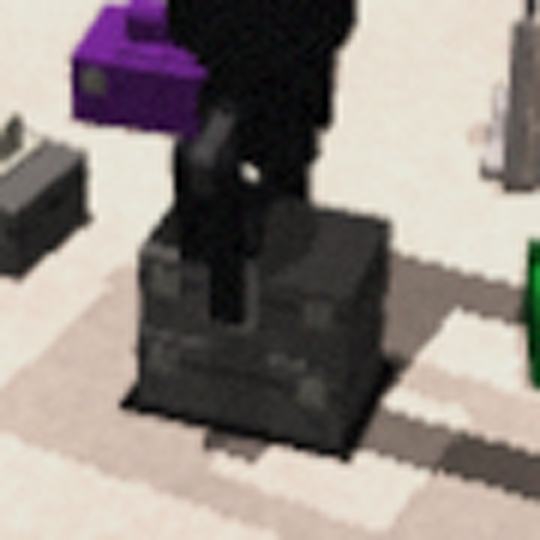

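```bash
python3 -m jog '[[0,0,-0.006,0,0,0],[0,0,-0.006,0,0,0]]' && python3 -m jog '[[0,0,0,0,0,0],[0,0,0,0,0,0],[0,0,0,0,0,0],[0,0,0,0,0,0]]' 1 && python3 -m jog '[[0,0,-0.2,0,0,0],[0,0,-0.4,0,0,0],[-0.1,0,-0.72,0,0,0],[-0.16,0,-0.72,0,0,0],[-0.16,0,-0.72,0,0,0],[-0.16,0,-0.72,0,0,0]]'
python3 - <<'E'
from h import *
s=snap("wrist","w7");t=r.sense();print(t['tool_pos'],t['tcp_rot'])
c=cv2.resize(cv2.convertScaleAbs(s["pixels"][60:220,160:350,::-1].copy(),alpha=2),None,fx=4,fy=3.7,interpolation=2)
cv2.imwrite("pics/c11.png",c)
for n in ("side","scene"):
  q=snap(n,n+"7")
cv2.imwrite("pics/c12.png",np.hstack([cv2.resize(cv2.convertScaleAbs(load("side7")["pixels"][180:260,210:300,::-1],alpha=1.5),(400,360),interpolation=2),cv2.resize(cv2.convertScaleAbs(q["pixels"][160:220,240:310,::-1],alpha=2),(400,360),interpolation=2)]))
E
```

```text
time: 8.35
tool_pos: [477.3, 27.9, 49.7]
tcp_rot: [180.0, -0.0, 6.4]
ft_force: [0.1, -0.4, -0.7]
finger_gap: 58.9
time: 8.75
tool_pos: [477.2, 27.9, 49.6]
tcp_rot: [180.0, -0.0, 6.4]
ft_force: [-0.4, 0.4, 0.1]
finger_gap: 85.3
time: 9.35
tool_pos: [437.9, 23.4, 230.7]
tcp_rot: [180.0, -0.2, 6.4]
ft_force: [0.4, 0.2, -0.4]
finger_gap: 85.3
[437.33311153  23.45343499 229.19698649] [ 1.79998401e+02 -2.01269471e-02  6.35543600e+00]
```

View pics/c11.png

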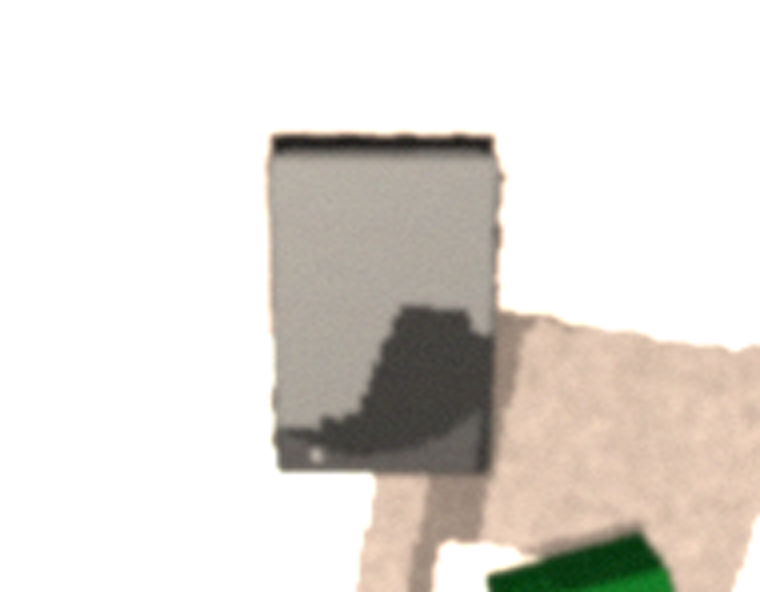

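View pics/c12.png

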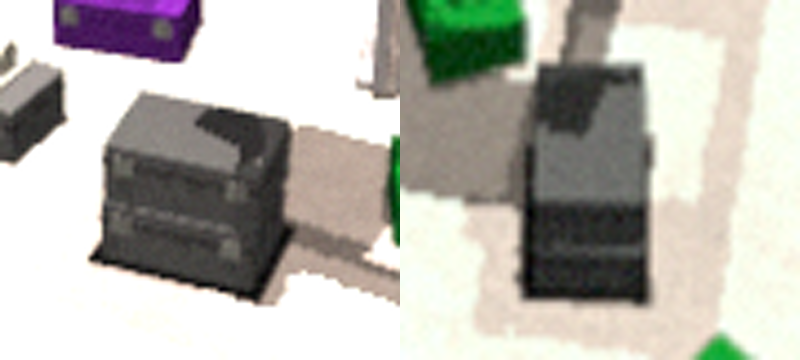

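```bash
python3 - <<'E'
from h import *
s=load("w7")
p=ray(s,[(228,101.1),(284,101.1),(282,187),(230,187)],80)[:,:2]; d=np.diff(np.r_[p,p[:1]],axis=0)
print(p.mean(0).round(1),np.hypot(*d.T).round(1),np.degrees(np.arctan2(d[:,1],d[:,0])).round(1))
q=proj(s,[[*(np.array([476.5,28])+R.from_euler('z',6.4,degrees=True).apply([a,b,0])[:2]),0] for a,b in((46,30),(46,-30))]);print(q)
S=load("scene7");g=S["pixels"].mean(2);print(g[180:215,273].round().astype(int))
c=R.from_euler('z',6.4,degrees=True).apply
print(proj(S,[np.r_[476.5,28,z]+c([a,0,0]) for z,a in((80,44.5),(78.5,46),(41.5,46),(40,46),(38.5,46),(0,46))]).round(1))
E
```

```text
[475.   26.9] [56.6 90.4 57.7 90.4] [ -83.7 -173.3   96.3    6. ]
[[231.75473018 100.35731614]
 [278.43852905 100.2577827 ]]
[ 39  49  57  57  55  56  57  56  58  56  58  59  58  44  28  22  17  21
  20  22  25  34  35  17  18  22  24  24  12  20  68 104 112 112 105]
[[272.3 193.7]
 [272.3 194.4]
 [272.  201.4]
 [272.  201.7]
 [272.  202. ]
 [271.7 208.9]]
```

```bash
python3 -c "
from h import *
print(tool([651,-24.5,235],[180,0,-4.5]))"
```

```text
[ 8.304e-01  2.859e-01 -3.110e-02 -1.000e-04  9.000e-04  6.030e-02]
```

```bash
python3 -m jog '[[0.83,0.286,-0.02,0,0,0.06],[0.83,0.286,-0.02,0,0,0.06],[0.83,0.286,-0.02,0,0,0.06],[0.83,0.286,-0.02,0,0,0.06],[0.83,0.286,-0.02,0,0,0.06],[0.83,0.286,-0.02,0,0,0.06],[0.83,0.286,-0.02,0,0,0.06]]'
python3 - <<'E'
from h import *
s=snap("wrist","w8");t=r.sense();print(t['tool_pos'],t['tcp_rot'])
c=cv2.resize(cv2.convertScaleAbs(s["pixels"][90:250,180:340,::-1].copy(),alpha=1.8),None,fx=3.5,fy=3.5,interpolation=2)
for k in range(0,160,20):
    cv2.putText(c,str(180+k),(int(k*3.5),10),0,.35,(0,0,255));cv2.putText(c,str(90+k),(0,int(k*3.5)+4),0,.35,(0,0,255))
cv2.imwrite("pics/c13.png",c)
E
```

```text
time: 10.2
tool_pos: [650.6, -24.5, 231.8]
tcp_rot: [-180.0, 0.2, -4.4]
ft_force: [0.3, 0.5, 0.2]
finger_gap: 85.2
[650.43868487 -24.26538837 232.76747751] [-1.79987602e+02  1.76037761e-01 -4.42899165e+00]
```

View pics/c13.png

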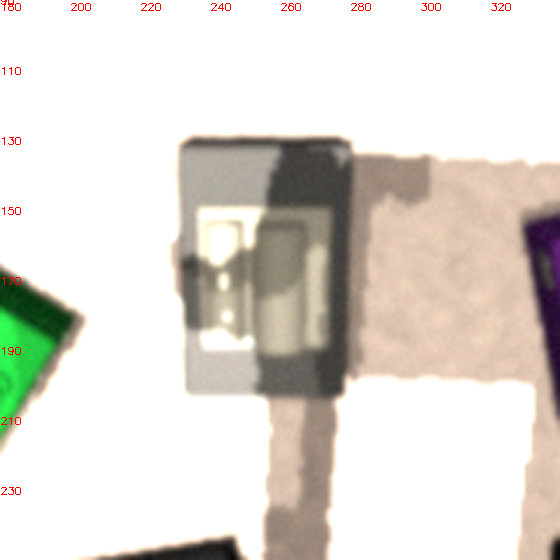

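```bash
python3 - <<'E'
from h import *
s=load("w8")
p=ray(s,[(231.7,131.7),(280.3,132),(278,202.6),(233.4,202.3)],40)[:,:2]; d=np.diff(np.r_[p,p[:1]],axis=0)
print(p.mean(0).round(1),np.hypot(*d.T).round(1),np.degrees(np.arctan2(d[:,1],d[:,0])).round(1))
print(tool([*p.mean(0),14],[180,0,-4.4]))
E
```

```text
[653.1 -24.9] [57.8 89.2 57.5 89.1] [-94.9 175.2  85.1  -4.6]
[ 1.36e-02  2.00e-03  8.75e-01 -1.00e-04  1.00e-03 -2.00e-04]
```

```bash
python3 -m jog '[[0.012,0.002,0.2,0,0,0],[0.012,0.002,0.4,0,0,0],[0.012,0.002,0.6,0,0,0],[0.012,0.002,0.8,0,0,0],[0.012,0.002,0.86,0,0,0],[0.012,0.002,0.885,0,0,0],[0.012,0.002,0.885,0,0,0],[0.012,0.002,0.885,0,0,0]]' && python3 -m jog '[[0,0,0,0,0,0],[0,0,0,0,0,0],[0,0,0,0,0,0],[0,0,0,0,0,0],[0,0,0,0,0,0],[0,0,0,0,0,0]]' 0.4 80
```

```text
time: 11.05
tool_pos: [656.9, -25.5, 17.0]
tcp_rot: [180.0, -0.3, -4.4]
ft_force: [-0.1, 0.3, 0.7]
finger_gap: 85.1
time: 11.65
tool_pos: [656.4, -25.6, 16.1]
tcp_rot: [180.0, -0.2, -4.4]
ft_force: [-0.8, -0.3, 8.1]
finger_gap: 58.0
```

```bash
python3 -m jog '[[0,0,-0.1,0,0,0],[0,0,-0.3,0,0,0],[0,0,-0.6,0,0,0],[0,0,-0.7,0,0,0],[0,0,-0.7,0,0,0],[0,0,-0.7,0,0,0],[0,0,-0.7,0,0,0]]' && python3 -m jog '[[0,0,0,0,0,0],[0,0,0,0,0,0]]'
python3 - <<'E'
from h import *
s=snap("wrist","w9");t=r.sense();print(t['tool_pos'],t['tcp_rot'],t['ft_force'],t['finger_gap'])
g=s["pixels"].mean(2)
for c in (210,230,280,300): print(g[160:205,c].round().astype(int))
E
```

```text
time: 12.35
tool_pos: [653.3, -25.2, 186.4]
tcp_rot: [-180.0, 0.2, -4.4]
ft_force: [-0.4, -0.2, -4.4]
finger_gap: 58.4
time: 12.55
tool_pos: [653.2, -25.2, 185.9]
tcp_rot: [-180.0, 0.2, -4.4]
ft_force: [-0.3, 0.7, -2.7]
finger_gap: 58.5
[653.49327519 -25.2320185  186.3615864 ] [-1.79993681e+02  1.73602958e-01 -4.43563267e+00] [ 1.35573988 -0.14165553 -2.39708047] 58.42612446941837
[233 233 234 233 233 232 231 225 201 148  80  39  32  32  31  33  35  34
  32  25  23  26  30  31  32  33  34  37  44  43  46  45  46  48  47  45
  48  47  47  46  47  47  46  46  45]
[212 211 204 184 153 124 107  98  89  68  45  34  32  33  31  32  32  33
  29  26  21  26  29  34  34  33  37  40  44  45  48  45  47  47  46  46
  47  48  47  48  47  47  46  49  47]
[ 96 100 101 100 103 105 104 104  94  75  48  35  31  31  32  35  33  31
  32  27  24  24  30  30  32  35  36  38  42  45  45  47  47  45  47  46
  49  47  47  46  47  47  47  45  48]
[142 144 143 143 142 142 143 142 133 103  60  39  32  31  33  34  31  33
  30  27  21  24  28  34  34  33  35  38  44  47  47  48  46  47  46  47
  48  46  48  46  47  48  46  46  47]
```

View pics/w9.png

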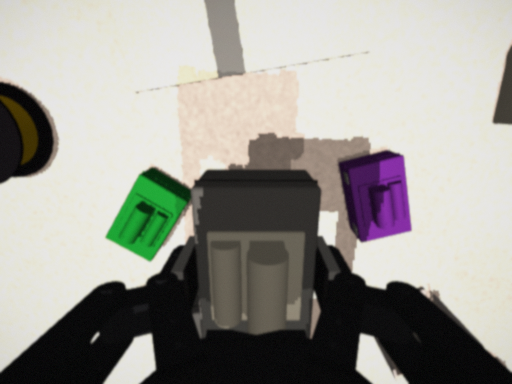

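```bash
python3 - <<'E'
from h import *
t=r.sense();tp=np.array([653.4,-25.2,186.2])
for f,rr,z,tp,yaw in(("w9",187,tp[2]+24,tp,-4.43),("w3",189.8,129.6+30.4,np.array([510.5,226.5,129.6]),21.12)):
    s=load(f);Rz=R.from_euler('z',-yaw,degrees=True)
    for c in (230,280): print(f,Rz.apply(ray(s,(c,rr),z)[0]-tp).round(2))
s=load("w9")
# stud ridge sides at z 
g=s["pixels"].mean(2);print(g[212,185:205].astype(int),g[212,308:328].astype(int))
Rz=R.from_euler('z',4.43,degrees=True)
for c in (195,320): print(Rz.apply(ray(s,(c,200),210.2)[0]-tp).round(2))
E
```

```text
w9 [42.99 11.48 24.  ]
w9 [ 42.96 -10.81  24.  ]
w3 [43.91 10.92 30.4 ]
w3 [ 43.89 -10.41  30.4 ]
[138 175 203 210 210 207 189 145 109 104 109 101  74  54  45  47  43  47
  48  45] [ 47  45  47  46  47  45  48  47  45  48  74 144 204 226 225 226 226 226
 227 225]
[ 198.79 -212.41   80.6 ]
[ 198.71 -268.98   80.6 ]
```

```bash
python3 -c "
from h import *
print(tool([478.1,28,130],[180,0,6.4]))"
```

```text
[-7.153e-01 -1.580e-01  2.276e-01 -1.000e-04  1.000e-03 -6.020e-02]
```

```bash
python3 -m jog '[[-0.715,-0.158,0.05,0,0,-0.06],[-0.715,-0.158,0.1,0,0,-0.06],[-0.715,-0.158,0.2,0,0,-0.06],[-0.715,-0.158,0.227,0,0,-0.06],[-0.715,-0.158,0.227,0,0,-0.06],[-0.715,-0.158,0.227,0,0,-0.06],[-0.715,-0.158,0.227,0,0,-0.06],[-0.715,-0.158,0.227,0,0,-0.06],[-0.715,-0.158,0.227,0,0,-0.06]]'; python3 -c "
from h import *
print(tool([478.1,28,104],[180,0,6.4]))"
```

```text
time: 13.5
tool_pos: [480.9, 27.5, 132.8]
tcp_rot: [180.0, -0.1, 6.3]
ft_force: [0.0, 0.9, -2.6]
finger_gap: 58.0
[-1.110e-02 -3.100e-03  1.151e-01  1.000e-04 -7.000e-04 -4.000e-04]
```

```bash
python3 -m jog '[[-0.01,-0.003,0.05,0,0,0],[-0.01,-0.003,0.09,0,0,0],[-0.01,-0.003,0.11,0,0,0],[-0.01,-0.003,0.112,0,0,0],[-0.01,-0.003,0.112,0,0,0],[-0.01,-0.003,0.112,0,0,0]]'; python3 -c "
from h import *
print(tool([478.1,28,98],[180,0,6.4]))
s=snap('side','side10');cv2.imwrite('pics/c14.png',cv2.resize(cv2.convertScaleAbs(s['pixels'][150:260,200:310,::-1],alpha=1.5),None,fx=5,fy=5,interpolation=2))"
```

```text
time: 14.1
tool_pos: [476.9, 28.3, 103.9]
tcp_rot: [180.0, -0.0, 6.4]
ft_force: [0.6, 0.8, -2.3]
finger_gap: 58.5
[ 0.0044  0.0019  0.0234  0.     -0.0002 -0.0002]
```

View pics/c14.png

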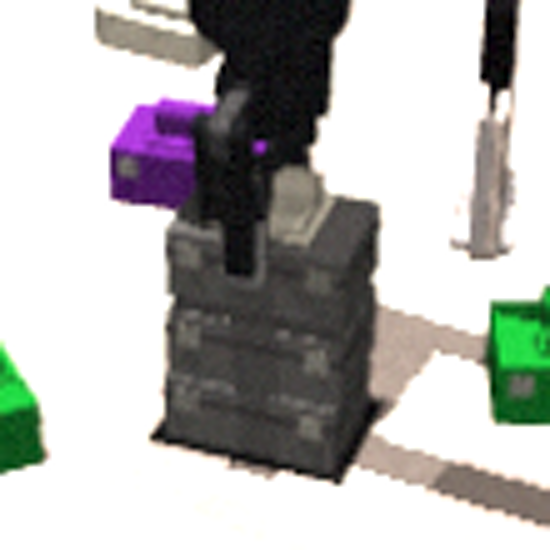

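```bash
python3 -m jog '[[0.004,0.001,0.01,0,0,0],[0.004,0.001,0.02,0,0,0],[0.004,0.001,0.02,0,0,0],[0.004,0.001,0.02,0,0,0]]' && python3 -m jog '[[0,0,0.004,0,0,0],[0,0,0.008,0,0,0],[0,0,0.012,0,0,0],[0,0,0.012,0,0,0],[0,0,0.012,0,0,0]]'
```

```text
time: 14.55
tool_pos: [477.6, 28.2, 98.4]
tcp_rot: [-180.0, 0.0, 6.4]
ft_force: [0.4, -0.2, -3.2]
finger_gap: 58.5
time: 15.05
tool_pos: [477.9, 28.2, 96.0]
tcp_rot: [180.0, -0.0, 6.4]
ft_force: [-3.7, -0.3, 4.2]
finger_gap: 58.5
```

```bash
python3 -m jog '[[0,0,-0.004,0,0,0],[0,0,-0.004,0,0,0]]' && python3 -m jog '[[0,0,0,0,0,0],[0,0,0,0,0,0],[0,0,0,0,0,0],[0,0,0,0,0,0]]' 1 && python3 -m jog '[[0,0,-0.2,0,0,0],[0,0,-0.4,0,0,0],[0,0,-0.7,0,0,0],[-0.2,0,-0.8,0,0,0],[-0.2,0,-0.8,0,0,0],[-0.2,0,-0.8,0,0,0],[-0.2,0,-0.8,0,0,0]]'
python3 - <<'E'
from h import *
s=snap("wrist","w11");t=r.sense();print(t['tool_pos'],t['tcp_rot'])
c=cv2.resize(cv2.convertScaleAbs(s["pixels"][60:220,170:340,::-1].copy(),alpha=2),None,fx=3.5,fy=3.5,interpolation=2)
for k in range(0,160,20):
    cv2.putText(c,str(170+k),(int(k*3.5),10),0,.35,(0,0,255));cv2.putText(c,str(60+k),(0,int(k*3.5)+4),0,.35,(0,0,255))
cv2.imwrite("pics/c15.png",c)
for n in ("side","scene"): snap(n,n+"11")
cv2.imwrite("pics/c16.png",np.hstack([cv2.resize(cv2.convertScaleAbs(load("side11")["pixels"][160:260,200:300,::-1],alpha=1.5),(400,400),interpolation=2),cv2.resize(cv2.convertScaleAbs(load("scene11")["pixels"][140:220,230:310,::-1],alpha=2),(400,400),interpolation=2)]))
E
```

```text
time: 15.25
tool_pos: [477.7, 28.2, 96.4]
tcp_rot: [-180.0, -0.0, 6.4]
ft_force: [0.2, -0.5, -2.4]
finger_gap: 58.2
time: 15.65
tool_pos: [477.9, 28.2, 96.7]
tcp_rot: [180.0, -0.0, 6.4]
ft_force: [0.4, -0.8, 0.3]
finger_gap: 85.2
time: 16.35
tool_pos: [428.4, 22.7, 296.3]
tcp_rot: [180.0, -0.1, 6.4]
ft_force: [0.3, -0.8, -0.8]
finger_gap: 85.4
[428.0738029   22.72207614 295.28844162] [-1.79985417e+02  5.96652494e-02  6.35820571e+00]
```

View pics/c15.png

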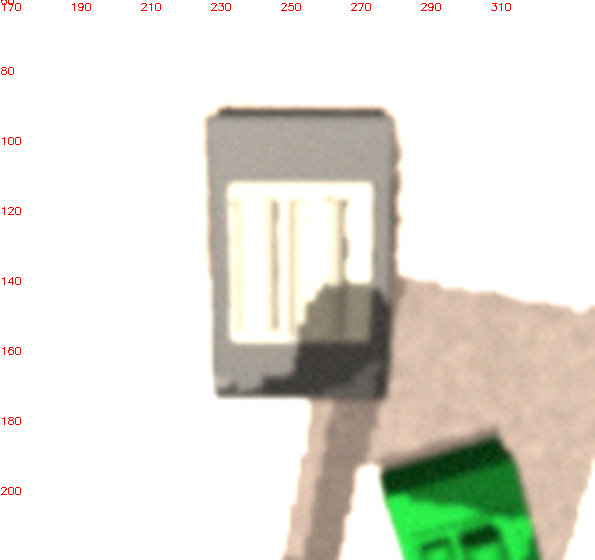

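View pics/c16.png

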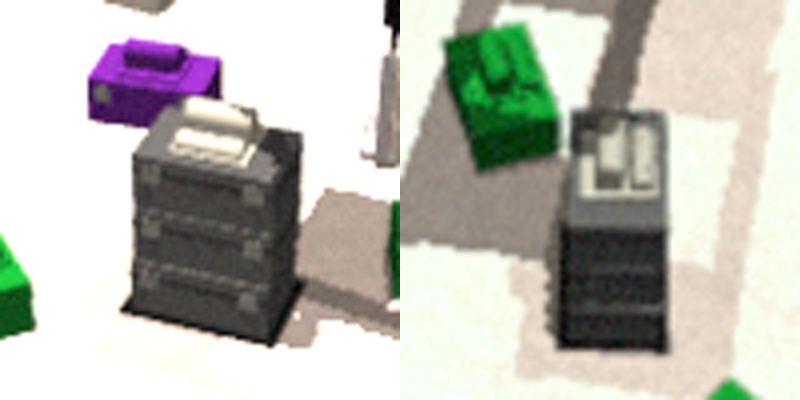

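```bash
python3 - <<'E'
from h import *
s=load("w11")
q=np.array([(210,117),(392,117),(385,397),(216,396)])/3.5+[170,60]
p=ray(s,q,120)[:,:2]; d=np.diff(np.r_[p,p[:1]],axis=0)
print(p.mean(0).round(1),np.hypot(*d.T).round(1),np.degrees(np.arctan2(d[:,1],d[:,0])).round(1))
# ridge ends: top line
t=r.sense()
# stage for gauge view
print(tool([455,-207,300],[180,0,13]))
E
python3 - <<'E'
import cv2
a=cv2.imread("pics/scene11.png")
cv2.imwrite("pics/c17.png",cv2.resize(cv2.convertScaleAbs(a[140:195,175:230],alpha=2.5),None,fx=10,fy=10,interpolation=2))
E
```

```text
[474.   27.2] [56.6 89.4 57.3 89. ] [ -83.7 -173.6   95.9    6. ]
[ 6.100e-03  9.254e-01 -2.190e-02 -2.000e-04  9.000e-04 -3.680e-02]
```

View pics/c17.png

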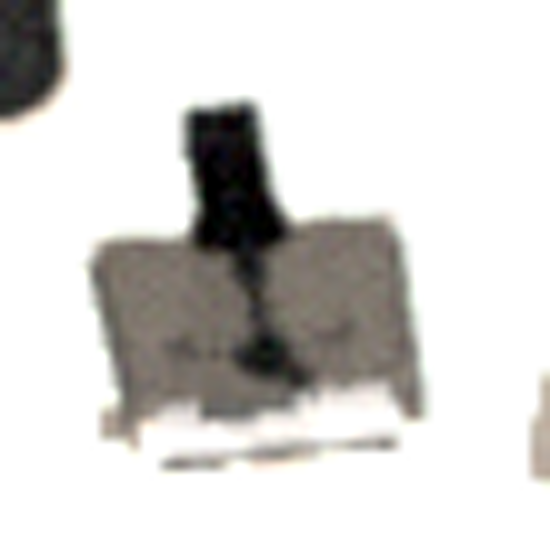

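```bash
python3 -m jog '[[0.006,0.925,0,0,0,-0.037],[0.006,0.925,0,0,0,-0.037],[0.006,0.925,0,0,0,-0.037],[0.006,0.925,0,0,0,-0.037],[0.006,0.925,0,0,0,-0.037],[0.006,0.925,0,0,0,-0.037],[0.006,0.925,0,0,0,-0.037],[0.006,0.925,0,0,0,-0.037]]'
python3 - <<'E'
from h import *
s=snap("wrist","w12");t=r.sense();print(t['tool_pos'],t['tcp_rot'])
c=cv2.resize(cv2.convertScaleAbs(s["pixels"][120:270,170:340,::-1].copy(),alpha=1.6),None,fx=4,fy=4,interpolation=2)
for k in range(0,160,20):
    cv2.putText(c,str(170+k),(int(k*4),10),0,.35,(0,0,255));cv2.putText(c,str(120+k),(0,int(k*4)+4),0,.35,(0,0,255))
cv2.imwrite("pics/c18.png",c)
E
```

```text
time: 17.3
tool_pos: [455.1, -206.1, 295.5]
tcp_rot: [-179.9, 0.1, 13.1]
ft_force: [-0.2, -0.4, -0.1]
finger_gap: 85.3
[ 455.19937409 -205.92261966  295.89508555] [-1.79942287e+02  3.65470538e-02  1.30939568e+01]
```

View pics/c18.png

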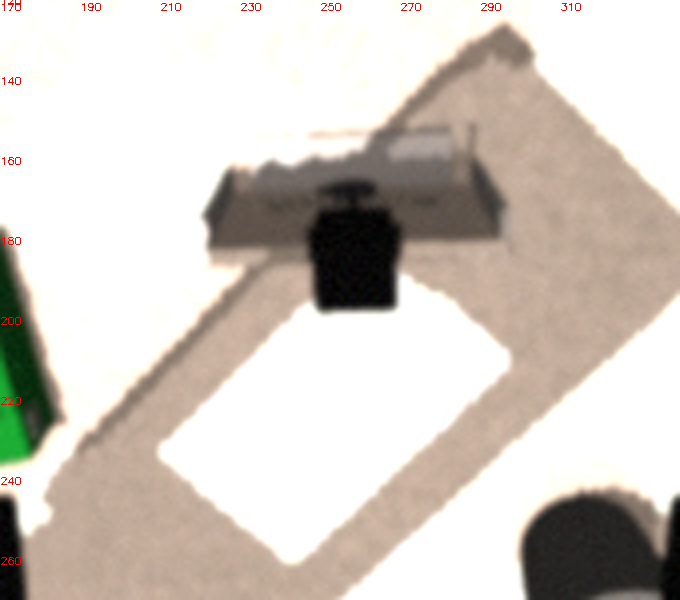

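```bash
python3 - <<'E'
from h import *
s=load("w12");print(s["extrinsics"][:3,3])
P=lambda x,y,z:ray(s,(170+x/4,120+y/4),z)[0].round(1)
print("neck back L,R",P(317,309,146),P(397,308,146))
print("dial top L,R",P(211,250,96),P(500,238,96))
print("foot front L?,R", P(262,137,8),P(450,128,8))
t=r.sense();print(t["tool_pos"])
S=load("scene11")
pp=lambda u,v,z:ray(S,(175+u/10,140+v/10),z)[0].round(1)
print("scene neck top front L R",pp(187,112,146),pp(255,105,146))
print("scene foot front",pp(165,465,0),pp(395,445,0))
# two-view triangulate neck top back mid
E
```

```text
[ 530.93924238 -188.72043077  437.62308284]
neck back L,R [ 433.8 -203.6  146. ] [ 439.1 -225.3  146. ]
dial top L,R [ 429.  -168.5   96. ] [ 453.8 -258.    96. ]
foot front L?,R [ 452.4 -174.1    8. ] [ 472.4 -245.     8. ]
[ 455.19937409 -205.92261966  295.89508555]
scene neck top front L R [ 441.3 -220.1  146. ] [ 435.7 -200.1  146. ]
scene foot front [ 468.9 -241.9    0. ] [ 450.3 -167.8    0. ]
```

```bash
python3 -c "
from h import *
print(tool([445.2,-212.8,170],[180,0,15.5]))"
```

```text
[-4.490e-02  1.820e-02  5.036e-01 -3.000e-04  2.000e-04 -1.340e-02]
```

```bash
python3 -m jog '[[-0.045,0.018,0.1,0,0,-0.013],[-0.045,0.018,0.3,0,0,-0.013],[-0.045,0.018,0.5,0,0,-0.013],[-0.045,0.018,0.5,0,0,-0.013],[-0.045,0.018,0.5,0,0,-0.013],[-0.045,0.018,0.5,0,0,-0.013]]'
python3 - <<'E'
from h import *
s=snap("wrist","w13");t=r.sense();print(t['tool_pos'],t['tcp_rot'])
print(tool([445.2,-212.8,111],[180,0,15.5]))
E
```

```text
time: 17.95
tool_pos: [447.1, -214.4, 175.2]
tcp_rot: [179.8, -0.2, 15.4]
ft_force: [0.5, -0.8, 0.1]
finger_gap: 85.3
[ 447.29188178 -214.74757726  175.42224588] [179.75934798  -0.22725688  15.40079053]
[-0.007  -0.0108  0.2576  0.0013 -0.0013 -0.0006]
```

View pics/w13.png

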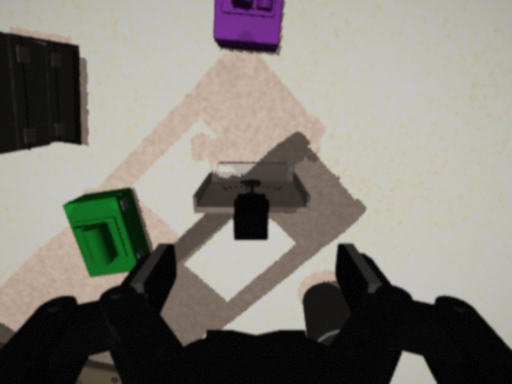

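```bash
python3 -m jog '[[-0.007,-0.011,0.1,0.0013,-0.0013,0],[-0.007,-0.011,0.18,0.0013,-0.0013,0],[-0.007,-0.011,0.24,0.0013,-0.0013,0],[-0.007,-0.011,0.257,0.0013,-0.0013,0],[-0.007,-0.011,0.257,0.0013,-0.0013,0],[-0.007,-0.011,0.257,0.0013,-0.0013,0]]'; python3 -c "
from h import *
print(tool([445.2,-212.8,111],[180,0,15.5]))"
```

```text
time: 18.6
tool_pos: [443.6, -212.2, 108.7]
tcp_rot: [-179.8, 0.2, 15.4]
ft_force: [-0.1, 0.3, -0.1]
finger_gap: 85.3
[ 0.0056  0.0039 -0.0094 -0.0009  0.0009 -0.0008]
```

```bash
python3 -m jog '[[0.002,0.002,0,-0.0013,0.0013,0],[0.002,0.002,0,-0.0013,0.0013,0],[0.002,0.002,0,-0.0013,0.0013,0],[0.002,0.002,0,-0.0013,0.0013,0]]'; python3 -m jog '[[0,0,0,0,0,0],[0,0,0,0,0,0],[0,0,0,0,0,0],[0,0,0,0,0,0],[0,0,0,0,0,0],[0,0,0,0,0,0],[0,0,0,0,0,0],[0,0,0,0,0,0]]' 0.1 80
python3 -m jog '[[0,0,0,0,0,0],[0,0,0,0,0,0],[0,0,0,0,0,0]]'
python3 - <<'E'
from h import *
s=snap("wrist","w14")
cv2.imwrite("pics/c19.png",cv2.resize(cv2.convertScaleAbs(s["pixels"][140:300,170:340,::-1],alpha=1.8),None,fx=4.5,fy=3.7,interpolation=2))
E
```

```text
time: 19.0
tool_pos: [443.5, -212.1, 107.5]
tcp_rot: [180.0, -0.0, 15.4]
ft_force: [1.0, -0.0, 0.6]
finger_gap: 85.0
time: 19.8
tool_pos: [443.5, -212.1, 107.4]
tcp_rot: [180.0, -0.0, 15.4]
ft_force: [0.6, 1.0, 0.8]
finger_gap: 23.0
time: 20.1
tool_pos: [443.5, -212.1, 107.4]
tcp_rot: [180.0, -0.0, 15.4]
ft_force: [0.6, -0.2, 3.1]
finger_gap: 22.8
```

View pics/c19.png

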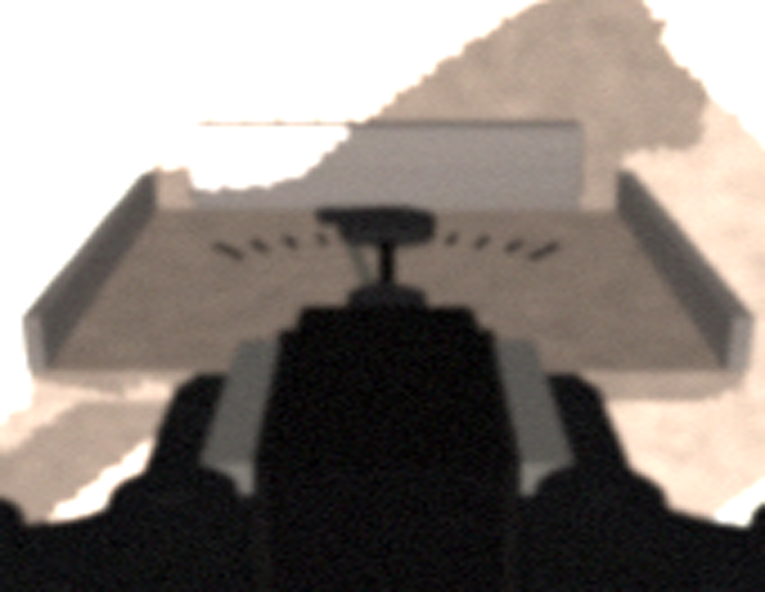

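```bash
python3 - <<'E'
from h import *
s=load("w14");t=r.sense();Rt=R.from_euler('xyz',t["tcp_rot"],degrees=True)
P=lambda x,y,z:Rt.inv().apply(ray(s,(170+x/4.5,140+y/3.7),z)[0]-t["tool_pos"]).round(1)
print("foot front",P(200,123,8),P(582,123,8),"dial top L R",P(40,375,96),P(745,375,96))
print("plate bottom front", P(160,208,8),P(615,208,8))
def on_plane(x,y,X): # intersect the plane tool x = X
    K=s["intrinsics"];E=s["extrinsics"];u=170+x/4.5;v=140+y/3.7
    d=Rt.inv().apply(E[:3,:3]@[(u-K[0,2])/K[0,0],(v-K[1,2])/K[1,1],1]);o=Rt.inv().apply(E[:3,3]-t["tool_pos"])
    return (o+d*(X-o[0])/d[0]).round(1)
for X in (3,6,9):
    print(X,"ptr tip",on_plane(383,245,X),"tab",on_plane(330,216,X),on_plane(345,235,X),"hub",on_plane(386,295,X),"ticks",on_plane(215,248,X),on_plane(240,256,X),on_plane(530,256,X),on_plane(557,245,X))
E
```

```text
foot front [ 19.6 -37.   99.4] [19.5 39.4 99.4] dial top L R [ -2.5 -47.6  11.4] [-2.7 49.6 11.4]
plate bottom front [ -2.1 -46.2  99.4] [-2.3 47.2 99.4]
3 ptr tip [ 3.  -0.4 58.9] tab [  3.  -10.3  77.9] [ 3.  -7.1 65.1] hub [ 3.   0.1 32.3] ticks [  3.  -29.2  57.2] [  3.  -24.4  52.5] [ 3.  24.3 52.4] [ 3.  29.7 58.8]
6 ptr tip [ 6.  -0.4 50.8] tab [ 6.  -9.9 69.1] [ 6.  -6.8 56.8] hub [ 6.   0.1 25.3] ticks [  6.  -28.   49.2] [  6.  -23.4  44.7] [ 6.  23.4 44.6] [ 6.  28.5 50.7]
9 ptr tip [ 9.  -0.3 42.7] tab [ 9.  -9.5 60.2] [ 9.  -6.6 48.5] hub [ 9.   0.1 18.3] ticks [  9.  -26.9  41.2] [  9.  -22.4  36.9] [ 9.  22.4 36.7] [ 9.  27.3 42.7]
```

```bash
python3 - <<'E'
from h import *
s=load("w11")
for z in(135,144): print(ray(s,[(170+317/3.5,60+270/3.5),(170+292/3.5,60+270/3.5),(170+342/3.5,60+270/3.5),(260.6,116.3),(260.6,157.7)],z).round(1))
c=R.from_euler('z',6.4,degrees=True).apply([0,-5,0]);print(np.array([476.4,28,0])+c)
for n in ("side11","scene11"):
    S=load(n);print(n,proj(S,[[477,23,144],[477+20.9,23+2.3,144],[477-20.9,23-2.3,144]]).round(1))
    x,y=(225,165) if n[1]=="i" else (250,150)
    cv2.imwrite(f"pics/c20{n}.png",cv2.resize(cv2.convertScaleAbs(S["pixels"][y:y+50,x:x+60,::-1],alpha=1.3),None,fx=10,fy=10,interpolation=2))
E
```

```text
[[473.8  22.2 135. ]
 [473.   29.9 135. ]
 [474.7  14.5 135. ]
 [495.5  24.7 135. ]
 [451.5  19.6 135. ]]
[[474.8  22.5 144. ]
 [473.9  29.9 144. ]
 [475.6  15.  144. ]
 [495.8  24.9 144. ]
 [453.1  19.9 144. ]]
[476.95734466  23.0311604    0.        ]
side11 [[253.5 186.1]
 [245.4 184.6]
 [261.8 187.7]]
scene11 [[271.2 168.7]
 [271.2 174.2]
 [271.3 163.3]]
```

View pics/c20scene11.png

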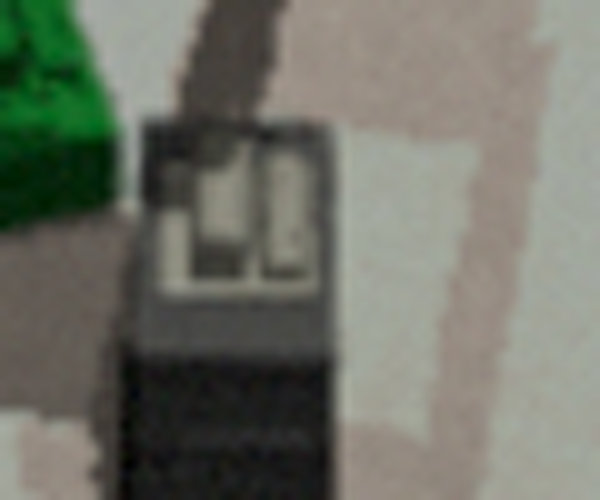

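View pics/c20side11.png

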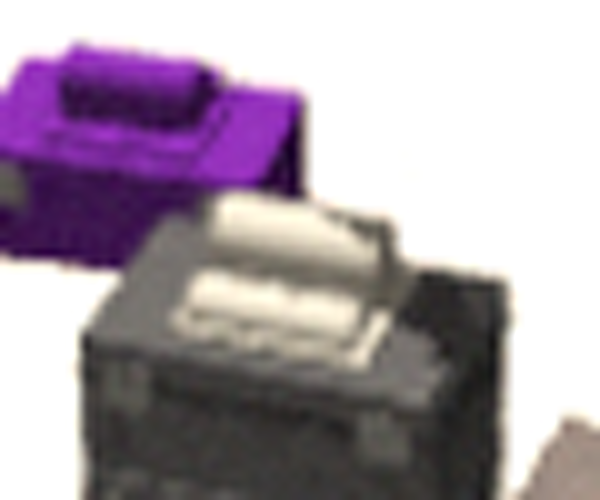

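```bash
cat >> h.py <<'E'
G=np.array([-1.2,0.6,107.4])   # TCP in gauge frame
CR=np.array([475.7,23.2,144.0]); YAW=6.4
def gaugetarget(a_deg,up=0.,CR=CR):
    "tcp position & rpy for the gauge tilted -a about its x, foot middle on the ridge, lifted up"
    Rg=R.from_euler('z',YAW,degrees=True)*R.from_euler('x',-a_deg,degrees=True)
    F=CR-[0,0,9]+Rg.apply([0,0,9])+[0,0,up]
    Rt=Rg*R.from_euler('x',180,degrees=True)
    return F+Rg.apply(G),Rt.as_euler('xyz',degrees=True)
def go(a,up=0.,CR=CR):
    p,e=gaugetarget(a,up,CR);print(p.round(1),e.round(2),"rows",tool(p,e));return p
E
python3 -m jog '[[0,0,-0.05,0,0,0],[0,0,-0.2,0,0,0],[0,0,-0.35,0,0,0],[0,0,-0.5,0,0,0],[0,0,-0.65,0,0,0],[0,0,-0.7,0,0,0],[0,0,-0.7,0,0,0],[0,0,-0.7,0,0,0]]'
python3 -c "
from h import *
go(0,20)"
```

```text
time: 20.95
tool_pos: [442.7, -211.7, 280.3]
tcp_rot: [-179.9, 0.1, 15.4]
ft_force: [-0.4, -0.6, -3.6]
finger_gap: 23.0
[474.4  23.7 271.4] [180.    0.    6.4] rows [ 3.717e-01 -8.743e-01  3.650e-02 -5.000e-04  6.000e-04  4.980e-02]
```

```bash
python3 -m jog '[[0.05,-0.12,0,0,0,0.01],[0.1,-0.24,0,0,0,0.02],[0.15,-0.36,0,0,0,0.03],[0.2,-0.48,0,0,0,0.04],[0.26,-0.6,0,0,0,0.05],[0.31,-0.72,0,0,0,0.05],[0.35,-0.82,0,0,0,0.05],[0.37,-0.865,0,0,0,0.05],[0.372,-0.874,0.01,0,0,0.05],[0.372,-0.874,0.02,0,0,0.05]]' && python3 -m jog '[[0,0,0.01,0,0,0],[0,0,0.01,0,0,0],[0,0,0.01,0,0,0],[0,0,0.01,0,0,0]]'
python3 - <<'E'
from h import *
go(0,20); t=r.sense();print(t["ft_force"])
for n in("wrist","side","scene"): snap(n,n+"15")
cv2.imwrite("pics/c21.png",np.hstack([cv2.resize(cv2.convertScaleAbs(load("side15")["pixels"][120:220,200:300,::-1],alpha=1.3),(400,400),interpolation=2),cv2.resize(cv2.convertScaleAbs(load("scene15")["pixels"][110:190,230:310,::-1],alpha=1.8),(400,400),interpolation=2)]))
E
```

```text
time: 21.95
tool_pos: [474.6, 22.9, 275.7]
tcp_rot: [180.0, 0.1, 6.4]
ft_force: [-0.2, -0.4, -2.4]
finger_gap: 23.0
time: 22.35
tool_pos: [475.3, 22.7, 275.0]
tcp_rot: [180.0, -0.0, 6.3]
ft_force: [-0.0, -0.5, -3.2]
finger_gap: 23.0
[474.4  23.7 271.4] [180.    0.    6.4] rows [-0.0029 -0.0041  0.0144  0.     -0.0001 -0.0005]
[-1.45039628e-03 -4.89642282e-01 -3.22803543e+00]
```

View pics/wrist15.png

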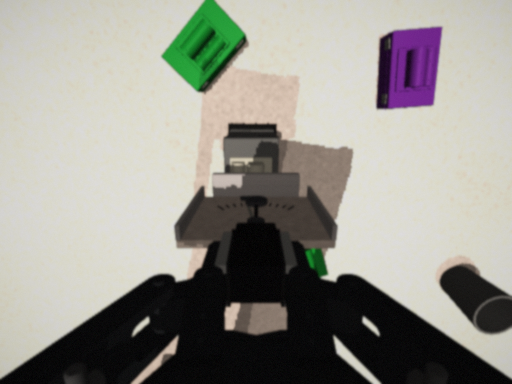

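View pics/c21.png

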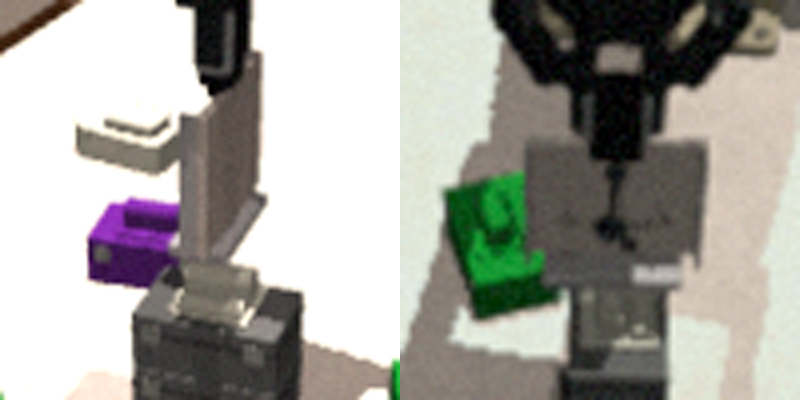

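```bash
python3 - <<'E'
from h import *
S=load("scene15");t=r.sense()
Rg=R.from_euler('z',6.4,degrees=True)
F=t["tool_pos"]-Rg.apply(G);print(F)
print("crown",proj(S,CR),"foot front edges",proj(S,[F+Rg.apply([18,b,8]) for b in(-40,40,0)]).round(1))
a=cv2.convertScaleAbs(S["pixels"][130:190,245:305,::-1],alpha=2)
cv2.imwrite("pics/c22.png",cv2.resize(a,None,fx=10,fy=10,interpolation=2))
W=load("wrist15");print("W foot",proj(W,[F+Rg.apply([18,b,8]) for b in(-40,40,0)]).round(1),"ridge front end",proj(W,[CR+Rg.apply([21,0,0]),CR-[0,0,9]+Rg.apply([21,9,0]),CR-[0,0,9]+Rg.apply([21,-9,0])]).round(1))
cv2.imwrite("pics/c23.png",cv2.resize(cv2.convertScaleAbs(W["pixels"][115:235,190:320,::-1],alpha=1.8),None,fx=5,fy=5,interpolation=2))
E
```

```text
[476.52962077  22.58572454 167.62472332]
crown [[271.36598932 168.36734652]] foot front edges [[257.4 166. ]
 [285.3 166.5]
 [271.3 166.3]]
W foot [[300.2 173.5]
 [211.4 173.8]
 [255.8 173.7]] ridge front end [[255.1 164.1]
 [246.4 162.4]
 [263.8 162.3]]
```

View pics/c22.png

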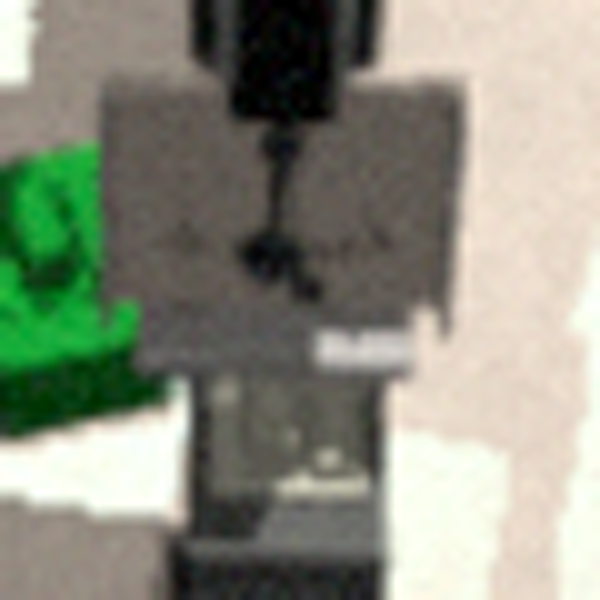

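View pics/c23.png

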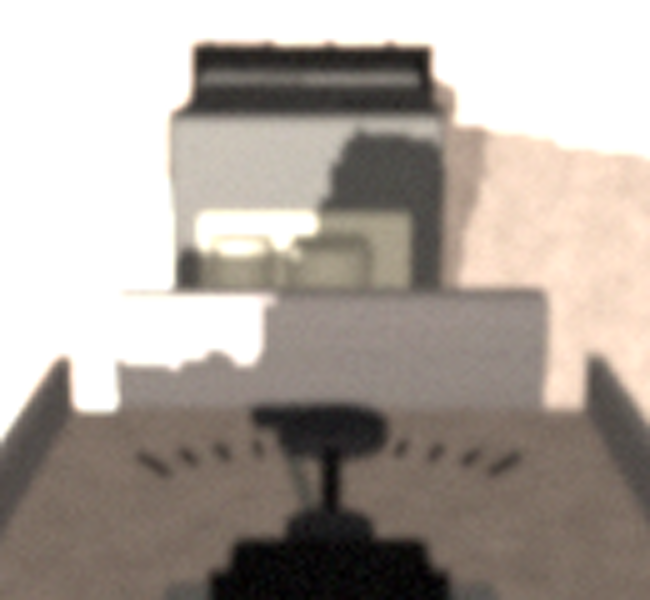

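```bash
python3 - <<'E'
from h import *
S=load("scene15");t=r.sense();W=load("wrist15")
Rg=R.from_euler('z',6.4,degrees=True);F=t["tool_pos"]-Rg.apply(G)
X=6
for n,im,o,k in(("scene",S,(245,130),10),("wrist",W,(190,115),5)):
    print(n,"pivot",((proj(im,F+Rg.apply([X,0,80]))-o)*k).round())
    for a in (0,.12,.2,.24,.28,.36):
        print(a,*[((proj(im,F+Rg.apply([X,L*np.sin(a),80-L*np.cos(a)]))-o)*k).round()[0] for L in(45,60)])
E
```

```text
scene pivot [[270. 158.]]
0 [266. 268.] [265. 303.]
0.12 [285. 268.] [290. 303.]
0.2 [298. 266.] [306. 301.]
0.24 [304. 266.] [315. 300.]
0.28 [310. 265.] [323. 299.]
0.36 [322. 262.] [339. 296.]
wrist pivot [[330. 509.]]
0 [330. 403.] [329. 377.]
0.12 [297. 404.] [288. 377.]
0.2 [275. 405.] [261. 379.]
0.24 [264. 406.] [247. 380.]
0.28 [253. 407.] [234. 381.]
0.36 [232. 409.] [207. 383.]
```

```bash
sed -i 's/^CR=.*; YAW/CR=np.array([475.9,22.1,144.0]); YAW/' h.py; python3 -m jog '[[-0.002,0.002,0.03,0,0,0],[-0.002,0.002,0.06,0,0,0],[-0.002,0.002,0.075,0,0,0],[-0.002,0.002,0.08,0,0,0],[-0.002,0.002,0.08,0,0,0],[-0.002,0.002,0.08,0,0,0]]'; python3 -c "
from h import *
go(0,0)"
```

```text
time: 23.1
tool_pos: [474.8, 22.7, 255.0]
tcp_rot: [180.0, -0.0, 6.4]
ft_force: [-0.2, -0.3, -1.9]
finger_gap: 23.3
[474.6  22.6 251.4] [180.    0.    6.4] rows [-0.0008  0.0006  0.0142  0.     -0.0001 -0.0002]
```

```bash
python3 -m jog '[[0,0,0.004,0,0,0],[0,0,0.008,0,0,0],[0,0,0.01,0,0,0],[0,0,0.01,0,0,0],[0,0,0.01,0,0,0]]' && python3 -m jog '[[0,0,0.004,0,0,0],[0,0,0.006,0,0,0],[0,0,0.006,0,0,0],[0,0,0.006,0,0,0]]'
```

```text
time: 23.6
tool_pos: [474.7, 22.7, 252.3]
tcp_rot: [180.0, -0.0, 6.4]
ft_force: [0.4, -1.0, -2.6]
finger_gap: 23.4
time: 24.0
tool_pos: [475.0, 22.7, 251.4]
tcp_rot: [180.0, -0.1, 6.4]
ft_force: [-1.4, 0.4, 3.0]
finger_gap: 23.1
```

```bash
python3 -c "
from h import *
for a in (3,6,9,11.5): go(a,0.3)"
```

```text
[474.   28.6 251.5] [177.    0.    6.4] rows [-0.0014 -0.0238 -0.0006 -0.0166 -0.0003 -0.0002]
[473.3  34.7 251. ] [174.    0.    6.4] rows [-0.0014 -0.0481  0.0014 -0.0333 -0.0003 -0.0002]
[472.6  40.7 250.2] [171.    0.    6.4] rows [-0.0014 -0.0723  0.0047 -0.05   -0.0003 -0.0002]
[472.1  45.6 249.2] [168.5  -0.    6.4] rows [-0.0014 -0.0923  0.0085 -0.0639 -0.0003 -0.0002]
```

```bash
python3 -m jog '[[0,-0.012,-0.003,-0.0083,0,0],[0,-0.024,-0.002,-0.0166,0,0],[0,-0.036,-0.001,-0.025,0,0],[0,-0.048,0,-0.0333,0,0],[0,-0.06,0.001,-0.0417,0,0],[0,-0.0723,0.003,-0.05,0,0],[0,-0.083,0.005,-0.057,0,0],[0,-0.0923,0.0065,-0.0639,0,0],[0,-0.0923,0.0065,-0.0639,0,0],[0,-0.0923,0.0065,-0.0639,0,0]]' && python3 -m jog '[[0,0,0,0,0,0],[0,0,0,0,0,0],[0,0,0,0,0,0],[0,0,0,0,0,0],[0,0,0,0,0,0],[0,0,0,0,0,0]]'
python3 - <<'E'
from h import *
go(11.5,0)
for n in("wrist","side","scene"): snap(n,n+"16")
print(r.sense()["ft_force"])
cv2.imwrite("pics/c24.png",np.hstack([cv2.resize(cv2.convertScaleAbs(load("side16")["pixels"][120:220,200:300,::-1],alpha=1.3),(400,500),interpolation=2),cv2.resize(cv2.convertScaleAbs(load("scene16")["pixels"][125:185,250:298,::-1],alpha=1.8),(400,500),interpolation=2)]))
cv2.imwrite("pics/c25.png",cv2.resize(cv2.convertScaleAbs(load("wrist16")["pixels"][115:235,190:320,::-1],alpha=1.8),None,fx=5,fy=5,interpolation=2))
E
```

```text
time: 25.0
tool_pos: [472.1, 46.1, 249.0]
tcp_rot: [168.5, 0.0, 6.4]
ft_force: [-0.6, 1.6, -0.9]
finger_gap: 23.4
time: 25.6
tool_pos: [472.2, 45.5, 249.2]
tcp_rot: [168.5, 0.0, 6.4]
ft_force: [-1.1, 1.1, -1.3]
finger_gap: 23.1
[472.1  45.6 248.9] [168.5  -0.    6.4] rows [-0.0004 -0.0008  0.0007  0.0001  0.0001 -0.0003]
[-0.91140659  0.37902496 -1.62927092]
```

View pics/c24.png

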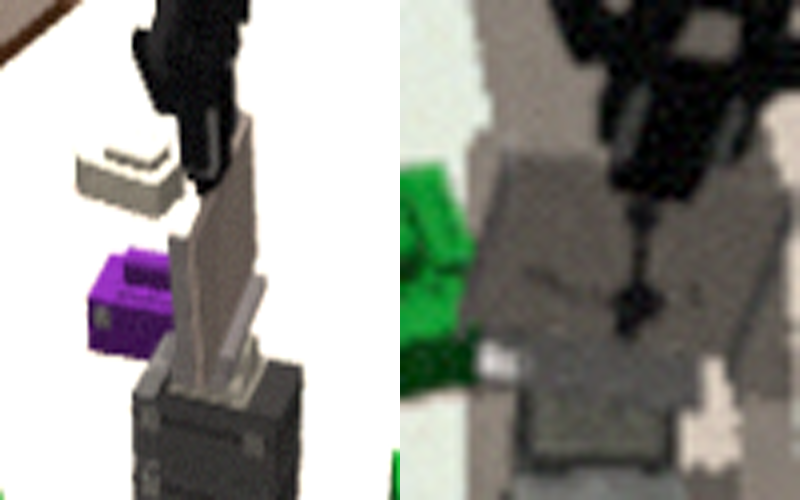

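View pics/c25.png

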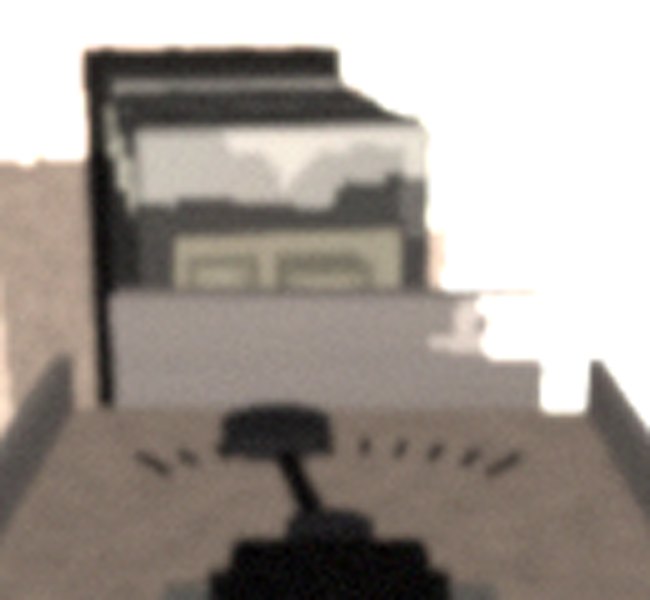

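```bash
python3 -c "
from h import *
for a in (10,8.8): go(a,0.)"
```

```text
[472.4  42.6 249.5] [170.    0.    6.4] rows [-0.0003  0.0117  0.0008  0.0084  0.0001 -0.0002]
[472.7  40.3 249.9] [171.2   0.    6.4] rows [-0.0003  0.0214  0.0011  0.0151  0.0001 -0.0002]
```

```bash
python3 -m jog '[[0,0.006,0.0004,0.004,0,0],[0,0.012,0.0006,0.008,0,0],[0,0.0175,0.0008,0.012,0,0],[0,0.0214,0.001,0.015,0,0],[0,0.0214,0.001,0.015,0,0],[0,0.0214,0.001,0.015,0,0],[0,0.0214,0.001,0.015,0,0],[0,0.0214,0.001,0.015,0,0],[0,0.0214,0.001,0.015,0,0],[0,0.0214,0.001,0.015,0,0]]' && python3 -m jog '[[0,0,0,0,0,0],[0,0,0,0,0,0],[0,0,0,0,0,0]]'
python3 - <<'E'
from h import *
go(8.8,0)
for n in("wrist","scene","side"): snap(n,n+"17")
print(r.sense()["ft_force"])
cv2.imwrite("pics/c26.png",cv2.resize(cv2.convertScaleAbs(load("scene17")["pixels"][140:180,262:302,::-1],alpha=2.2),None,fx=14,fy=14,interpolation=2))
cv2.imwrite("pics/c27.png",cv2.resize(cv2.convertScaleAbs(load("wrist17")["pixels"][175:235,215:290,::-1],alpha=2.2),None,fx=10,fy=10,interpolation=2))
E
```

```text
time: 26.75
tool_pos: [472.8, 40.3, 250.1]
tcp_rot: [171.2, -0.0, 6.4]
ft_force: [0.2, -1.2, -0.5]
finger_gap: 23.2
time: 27.05
tool_pos: [472.8, 40.3, 250.0]
tcp_rot: [171.2, -0.0, 6.4]
ft_force: [0.6, -0.9, -0.5]
finger_gap: 23.1
[472.7  40.3 249.9] [171.2   0.    6.4] rows [-0.0006  0.0002  0.0004  0.      0.     -0.0002]
[-0.54589618 -2.1928823  -0.24708433]
```

View pics/c26.png

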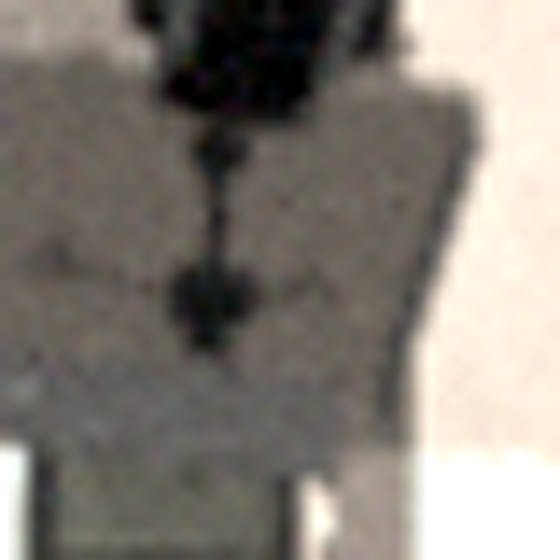

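View pics/c27.png

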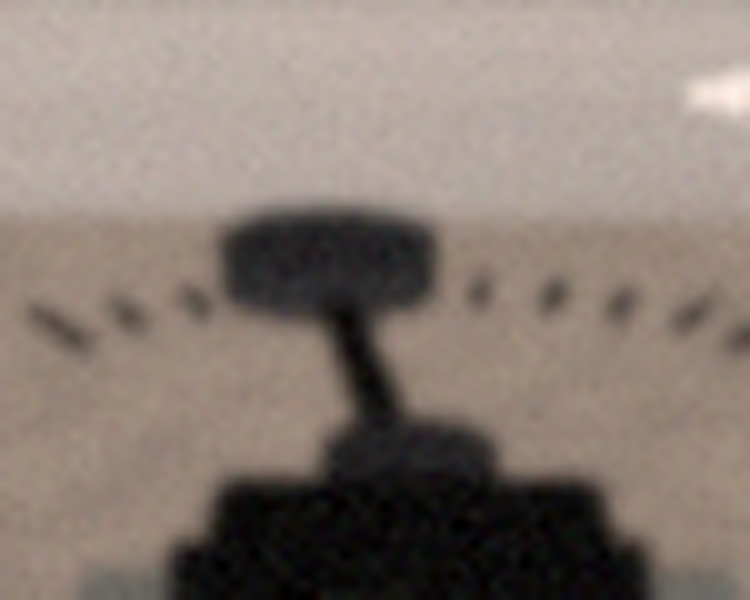

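```bash
python3 - <<'E'
from h import *
for n in("scene15","scene16","scene17"):
    g=load(n)["pixels"].mean(2).astype(float)
    print(n)
    for row in range(148,172):
        seg=g[row,262:290]; b=np.median(seg); w=np.clip(b-12-seg,0,None)
        j=seg.argmin()
        if w.sum()>8: 
            lo,hi=max(0,j-5),j+6
            ww=w[lo:hi];print(row, round((ww*np.arange(lo,hi)).sum()/ww.sum()+262,2),"min",int(seg.min()),"w",int(ww.sum()))
E
```

```text
scene15
148 272.36 min 17 w 23
149 272.14 min 15 w 20
150 272.0 min 20 w 11
151 272.08 min 20 w 13
152 272.0 min 20 w 11
153 271.5 min 15 w 33
154 271.31 min 9 w 60
155 271.48 min 3 w 115
156 271.75 min 7 w 93
157 272.55 min 12 w 73
158 274.88 min 17 w 38
159 275.27 min 15 w 36
164 264.29 min 41 w 10
165 270.81 min 41 w 35
170 281.31 min 31 w 8
171 265.0 min 22 w 11
scene16
148 281.22 min 0 w 159
149 279.27 min 14 w 60
150 278.41 min 10 w 67
151 278.64 min 9 w 67
152 278.57 min 15 w 34
153 278.42 min 21 w 19
154 278.44 min 24 w 14
155 278.4 min 16 w 28
156 278.22 min 19 w 17
157 278.15 min 16 w 19
158 278.06 min 15 w 17
159 278.1 min 9 w 42
160 277.9 min 4 w 83
161 277.97 min 9 w 101
162 278.0 min 7 w 93
163 277.24 min 10 w 70
164 276.69 min 10 w 48
165 276.86 min 22 w 17
scene17
148 279.37 min 10 w 119
149 277.31 min 11 w 45
150 277.17 min 9 w 73
151 277.24 min 8 w 67
152 276.95 min 14 w 26
153 277.0 min 19 w 13
154 277.0 min 23 w 10
155 277.0 min 16 w 16
156 277.0 min 19 w 12
157 277.0 min 22 w 9
158 276.75 min 21 w 13
159 276.2 min 14 w 38
160 276.46 min 11 w 79
161 276.66 min 7 w 115
162 276.56 min 5 w 112
163 276.32 min 10 w 53
164 276.3 min 8 w 51
```

```bash
python3 -m jog '[[0,0.0012,0.001,0.0008,0,0],[0,0.0024,0.0015,0.0016,0,0],[0,0.0024,0.0015,0.0016,0,0],[0,0.0024,0.0015,0.0016,0,0],[0,0.0024,0.0015,0.0016,0,0],[0,0.0024,0.0015,0.0016,0,0],[0,0.0024,0.0015,0.0016,0,0],[0,0.0024,0.0015,0.0016,0,0],[0,0.0024,0.0015,0.0016,0,0],[0,0.0024,0.0015,0.0016,0,0]]'
python3 - <<'E'
from h import *
for n in("wrist","scene","side"): snap(n,n+"18")
t=r.sense();W=load("wrist18");Rt=R.from_euler('xyz',t["tcp_rot"],degrees=True);Rg=Rt*R.from_euler('x',180,degrees=True);F=t["tool_pos"]-Rg.apply(G)
print(t["tcp_rot"],t["ft_force"],"F",F)
o=np.array((190,130));k=6;q=lambda p:((proj(W,p)-o)*k).round()
print("foot front",q([F+Rg.apply([18,b,8]) for b in(-40,40,0)]))
Rz=R.from_euler('z',6.4,degrees=True)
print("ridge end top",q([CR+Rz.apply([21,0,0]),CR-[0,0,9]+Rz.apply([21,9,0]),CR-[0,0,9]+Rz.apply([21,-9,0])]))
cv2.imwrite("pics/c28.png",cv2.resize(cv2.convertScaleAbs(W["pixels"][130:230,190:320,::-1],alpha=2),None,fx=6,fy=6,interpolation=2))
cv2.imwrite("pics/c29.png",np.hstack([cv2.resize(cv2.convertScaleAbs(load("side18")["pixels"][150:230,215:295,::-1],alpha=1.3),(400,400),interpolation=2),cv2.resize(cv2.convertScaleAbs(load("scene18")["pixels"][140:190,255:305,::-1],alpha=2),(400,400),interpolation=2)]))
E
```

```text
time: 28.2
tool_pos: [473.0, 39.8, 250.0]
tcp_rot: [171.5, -0.0, 6.4]
ft_force: [-0.2, 0.2, 6.0]
finger_gap: 23.3
[ 1.71487807e+02 -3.19640510e-02  6.36785551e+00] [-1.22339831  0.61695366  5.09697748] F [476.04957608  23.56595185 143.94489254]
foot front [[664. 262.]
 [131. 262.]
 [398. 262.]]
ridge end top [[407. 232.]
 [342. 222.]
 [453. 218.]]
```

View pics/c28.png

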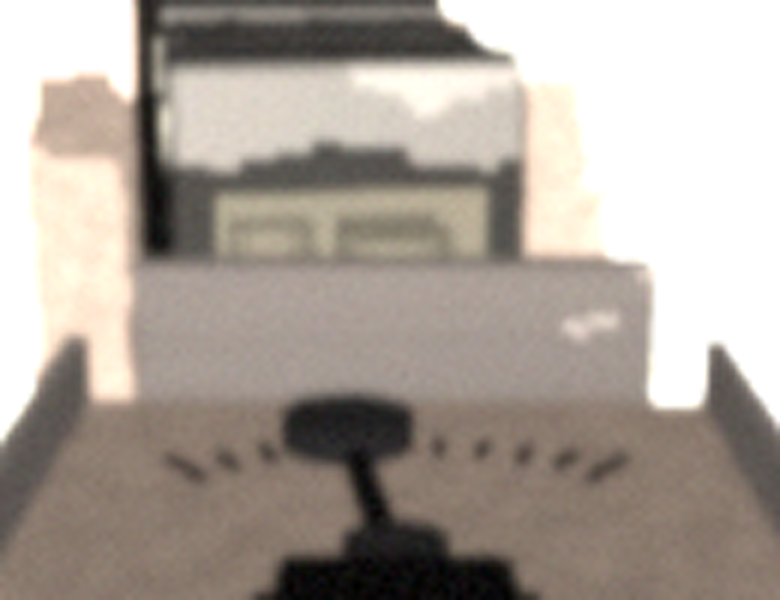

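View pics/c29.png

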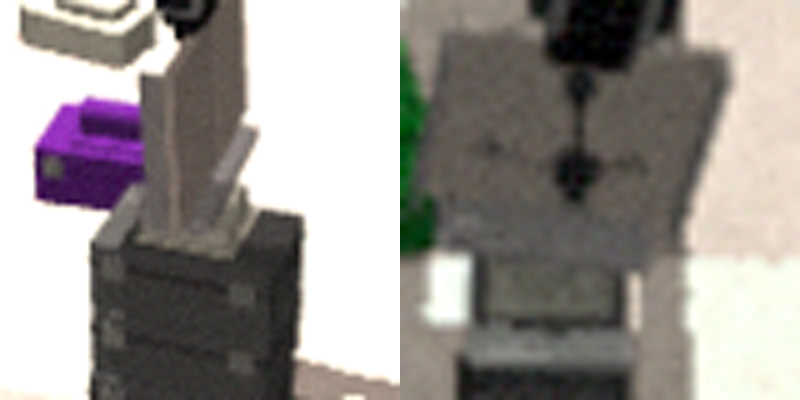

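```bash
python3 -m jog '[[0,0,-0.001,0,0,0],[0,0,-0.001,0,0,0],[0,0,-0.001,0,0,0],[0,0,-0.001,0,0,0],[0,0,-0.001,0,0,0],[0,0,-0.001,0,0,0],[0,0,-0.001,0,0,0],[0,0,-0.001,0,0,0],[0,0,-0.001,0,0,0],[0,0,-0.001,0,0,0]]' && python3 -m jog '[[0,0,0,0,0,0],[0,0,0,0,0,0],[0,0,0,0,0,0],[0,0,0,0,0,0],[0,0,0,0,0,0],[0,0,0,0,0,0],[0,0,0,0,0,0],[0,0,0,0,0,0],[0,0,0,0,0,0],[0,0,0,0,0,0]]'
python3 - <<'E'
from h import *
s=snap("scene","scene19")
print(r.sense()["ft_force"],r.sense()["tcp_rot"])
g=s["pixels"].mean(2).astype(float)
for row in range(149,167):
    seg=g[row,268:286]; w=np.clip(np.median(seg)-12-seg,0,None)
    if w.sum()>8: print(row,round((w*np.arange(268,286)).sum()/w.sum(),2),int(w.sum()))
E
```

```text
time: 29.35
tool_pos: [472.9, 39.8, 250.1]
tcp_rot: [171.5, -0.0, 6.4]
ft_force: [0.0, 0.7, 5.1]
finger_gap: 23.2
time: 30.35
tool_pos: [472.9, 39.8, 250.1]
tcp_rot: [171.5, -0.0, 6.4]
ft_force: [-0.8, -0.1, 4.2]
finger_gap: 23.2
[-0.31376342  1.00783704  3.73367384] [ 1.71488941e+02 -1.42847076e-02  6.36404890e+00]
149 277.04 38
150 277.1 60
151 277.08 63
152 276.88 25
153 277.0 14
154 277.0 12
158 276.64 16
159 276.12 36
160 276.54 64
161 276.54 70
162 276.23 103
163 276.44 61
164 276.29 44
```

```bash
python3 -m jog '[[0,0,-0.0012,0,0,0],[0,0,-0.0012,0,0,0],[0,0,-0.0012,0,0,0],[0,0,-0.0012,0,0,0],[0,0,-0.0012,0,0,0],[0,0,-0.0012,0,0,0],[0,0,-0.0012,0,0,0],[0,0,-0.0012,0,0,0],[0,0,-0.0012,0,0,0],[0,0,-0.0012,0,0,0]]' && python3 -m jog '[[0,0,0,0,0,0],[0,0,0,0,0,0],[0,0,0,0,0,0],[0,0,0,0,0,0],[0,0,0,0,0,0],[0,0,0,0,0,0]]'
python3 -c "
from h import *
f=[];
for i in range(4): snap('scene','sceneF');f.append(r.sense()['ft_force'][2])
print(f,r.sense()['tcp_rot'])"
```

```text
time: 31.4
tool_pos: [472.8, 39.8, 250.1]
tcp_rot: [171.5, 0.0, 6.4]
ft_force: [1.2, -0.6, -0.5]
finger_gap: 22.9
time: 32.0
tool_pos: [472.8, 39.8, 250.1]
tcp_rot: [171.5, 0.0, 6.4]
ft_force: [0.9, 0.1, -0.6]
finger_gap: 23.2
[np.float64(0.18637386440703174), np.float64(-0.1125591951059659), np.float64(-1.281603488834533), np.float64(-1.3773087840189482)] [1.71488249e+02 1.23840587e-02 6.36300182e+00]
```

```bash
python3 -m jog '[[0,0,0.0005,0,0,0],[0,0,0.0005,0,0,0],[0,0,0.0005,0,0,0],[0,0,0.0005,0,0,0],[0,0,0.0005,0,0,0],[0,0,0.0005,0,0,0],[0,0,0.0005,0,0,0],[0,0,0.0005,0,0,0],[0,0,0.0005,0,0,0],[0,0,0.0005,0,0,0]]'
python3 - <<'E'
from h import *
s=snap("scene","scene20");w=snap("wrist","wrist20")
print(r.sense()["ft_force"])
cv2.imwrite("pics/c30.png",np.hstack([cv2.resize(cv2.convertScaleAbs(s["pixels"][140:190,255:305,::-1],alpha=2),(400,400),interpolation=2),cv2.resize(cv2.convertScaleAbs(w["pixels"][130:230,190:320,::-1],alpha=2),(400,400),interpolation=2)]))
E
```

```text
time: 33.2
tool_pos: [472.8, 39.8, 250.1]
tcp_rot: [171.5, 0.0, 6.4]
ft_force: [-0.3, -0.8, 0.3]
finger_gap: 23.4
[0.16356349 0.02040731 0.31579771]
```

View pics/c30.png

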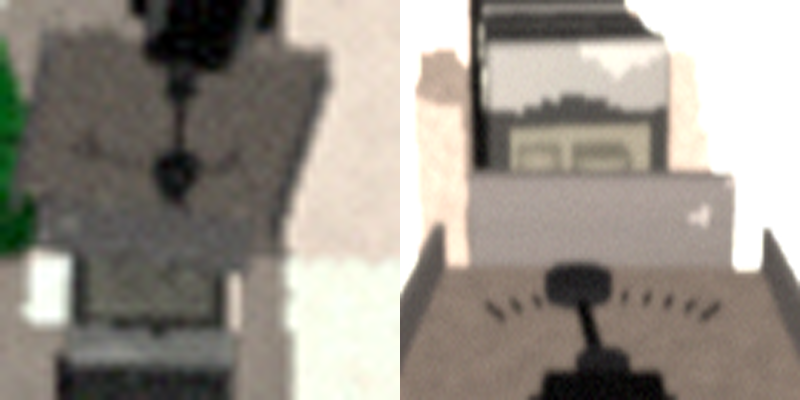

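The pointer, its bob and the tab are in line: bob at crop (175,172), tab just below it. The foot rests on the ridge with about 3 N. I'm handing in.

```bash
python3 -c "
from bench import r
print(r.hand_in())"
```

```text
the job is handed in; nothing more can be done
None
```

I built the test stand and handed it in at about 33 s, with the gripper still holding the gauge on the ridge.

- **Column:** The plain case sits on the stuck case and the stud case on top. In both outside views the edges look flush. Wrist-camera centres for the three cases differ by about 1 to 2.5 mm, which I put down to the camera's own error since it grows with height. All three yaws read about 6.3°.
- **Gauge:** I took it by the neck, set it down upright on the ridge, then rocked it to 8.5°. The images put the foot's middle within about 1 mm of the ridge line.
- **Contact:** The last net force was about 3 N, light as asked. I had pressed up to about 9 N briefly and backed off.
- **Pointer:** My last measured image showed it within about 0.3 mm of the tab's centre, with the tab estimated at about 0.15 rad. The wrist view cannot show the tip, because the bob hides it and the tab. The check therefore rests on the coarser scene view, about 2.6 mm per pixel.

The spool, the white model, the pot and the coloured cases were not touched.

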